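# Open and load the contact grill with ciabatta halves cut face down, shut it and clip it

## Robot

A 7-joint arm with a two-finger parallel gripper is mounted at the origin on the work surface. World frame = base frame: x ahead of the robot, y to its left, z up, the work surface at z = 0. Lengths are in m, angles in degrees, forces in N, time in s.
With the tool pointing down it reaches from about 0.4 to 0.925 m from the base axis. Payload 4.1 kg.
Tool frame: the origin (TCP) lies at the very end of the fingers, on their centre line; the grasp point (between the pads) lies 19 mm behind it; z points along the fingers, y is the line along which they close (so a half turn about z gives the same grasp; the last joint's range is limited). The gripper opens to 85 mm and grips with 20 to 120 N. Pads are 22 mm wide; open, the fingers measure 114 mm over their backs; the gripper's body (76 mm by 85 mm) begins 54 mm behind the grasp point. The pads swing forward as they close: fully open they stand 13 mm farther back than shut.
Start: joints at [-79.355, 22.827, 2.584, 88.041, -1.071, 69.15, -2.905], TCP at [0.183, 0.624, 0.231] pointing down, gripper open.
Joint ranges: [-161.44, 161.44], [-28.35, 127.94], [-78.24, 83.42], [0, 140.83], [-78.03, 258.03], [13.02, 114.36], [-168.23, 168.23]. Speed limits (degrees/s): [147.25, 147.25, 180, 180, 180, 180, 180].

## Interface

Orientations are given as a 3x3 rotation matrix whose columns are the frame's x, y, z axes.
In Python, from rig import ctrl, vision, workorder gives the robot as it stands.
- The arm moves only by the tool move_arm, never from a script. Its argument "commands" is a list of rows, each an object with "twist": the turn, a rotation vector about the tool's x, y, z in degrees, a list of three; "slide": the shift along the tool's x, y, z in cm, a list of three; "jaw": the opening, from -1 (shut) to 1 (fully open). A call has exactly 5 rows; each row shifts and turns the commanded pose from where the row before left it, along the tool's axes as they then stand; what a row does not reach is not made up. A row lasts 1/10 s, in which the tool goes at most 50 mm and 8.59 degrees, less where a joint would pass 70% of its speed; a pose out of reach is approached as far as the arm can. A call with a gripper value outside its range is refused whole. The fingers move at their own pace and stop on an object; the grip force is fixed at half the most. Time passes only in rows, so rows that do not move let the fingers close, or fill a call up. It gives the time, the measured TCP pose, the force, the opening and the grip force at its end, in the units of the state.
- ctrl.observe(): the state, without advancing time (a new reading comes with each control period).
- vision.grab_frame(name): name is "side" or "top"; returns a dict with "img" (420x560x3 uint8, blue, green, red), "mtx" (3x3 intrinsics, pixels), "k1" (the pictures are not rectified: a ray, as slopes to the right and down, at radius r is drawn at 1 + k1 r^2 times it, then the intrinsics apply), "view" (4x4, takes a point from world to camera coordinates). Camera axes: x right, y down, z forward; pixel columns grow to the right and rows downward; lengths in m; the calibration is good to about 2 mm. A picture is of the moment at which its call begins. There is no depth.
- workorder.hand_in(): hands the job in; it is judged then, once.
The state is a dict: "clock": time; "joint_pos": joint angles; "dq": joint speeds; "joint_torque": joint torques, N m; "position": TCP position; "ee_rot": TCP orientation; "force": force on the tool from outside, world axes, zero at the start; "wrist_torque": the same for the moment, N m; "grip_width": opening from 0.0 (shut) to 1.0 (fully open); "grip_force": force on a finger pad.
Only numpy, scipy, OpenCV 4.12 (cv2) and the standard library are available. Lean on these libraries where they do the work, as an engineer would, in place of code of your own. Each camera call takes 0.05 s, during which the arm holds its last target. There are 200 camera calls.

## Task

Load the grill for toasting: raise its lid, then turn over each of the ciabatta halves that lie cut face up on the board and lay all of them cut face down, flat and side by side, on the lower plate. Then bring the lid right down and swing the clip on the lower handle up and over the upper handle until it rests in its catch.

Things in the scene. Friction and masses are not known exactly. Their poses are not given: they have to be found in the camera images.
- half0: one of two or three crusty, stiff ciabatta halves (None if absent), alike: a square-edged slab 100 mm long (x), 56 wide (y), 26 thick (z), about 70 g. Origin at the slab's middle, 13 mm from either face; z points out of the flat pale cut face (up at the start); the other face is brown crust with rounded edges and three slashes. It can stand by itself on an end
- half1: one of two or three crusty, stiff ciabatta halves (None if absent), alike: a square-edged slab 100 mm long (x), 56 wide (y), 26 thick (z), about 70 g. Origin at the slab's middle, 13 mm from either face; z points out of the flat pale cut face (up at the start); the other face is brown crust with rounded edges and three slashes. It can stand by itself on an end
- half2: one of two or three crusty, stiff ciabatta halves (None if absent), alike: a square-edged slab 100 mm long (x), 56 wide (y), 26 thick (z), about 70 g. Origin at the slab's middle, 13 mm from either face; z points out of the flat pale cut face (up at the start); the other face is brown crust with rounded edges and three slashes. It can stand by itself on an end
- board: fixed wooden bread board, 345 mm (x) by 250 mm (y), top 20 mm above the island, to the robot's right. Origin: centre of its underside. The halves start on it side by side along its x, 105 mm from place to place, each with its length roughly along the board's y
- grill: heavy fixed contact grill on the left, front (own -x) facing the board. Base 170 (x) by 345 mm (y). Lower plate: ribbed, top 55 mm above the island, 146 (x) by 320 mm (y), inside a rim 12 mm thick and 15 mm high. Lower handle: round bar of 14 mm along y, 150 mm long, its axis 123 mm before the origin, 55 mm high. Origin: centre of the underside
- plate (a point): middle of the lower plate's top surface (rib tops, 55 mm above the island), axes as the grill's
- lid (a joint): angle of the grill's lid in rad: 0 fully shut, 0 to 0.3 as found, 1.57 upright, 1.8 at most. Hinged along the grill's y through lid_hinge; stiff: it stays at any angle it is left and takes about 2 to 6 N at the handle to move. Lid 170 by 345 mm; shut, its inside is 38 mm above the lower plate and its top 121 mm above the island
- lid_hinge (a point): middle of the lid's hinge axis, 92 mm behind the grill's origin, 75 mm high
- lid_handle (a point): middle of the lid's handle: round black bar of 14 mm along the grill's y, 150 mm long, its axis 38 mm out from the lid's edge (31 mm clear gap), 216 mm from the hinge axis. Lid upright: the topmost part, about 0.29 m high. Lid shut: 93 mm high, straight above the lower handle, 123 mm before the grill's origin
- clip (a joint): angle of the steel clip in rad: 0 right over, resting in its catch (a saddle on top of the lid's handle); grows as it swings forward, to the grill's -x; 0.7 to 1.0 as found, 1.3 at most. Wire loop 54 mm wide, hinged on the lower handle along the grill's y through clip_hinge, a thumb tab 34 mm wide, 5 mm thick at its free end. Stays where it is left; under 2 N swings it
- clip_hinge (a point): middle of the clip's hinge axis, on the lower handle: 123 mm before the grill's origin, 55 mm high
- clip_tab (a point): middle of the clip's thumb tab, 66 mm from the clip's hinge axis; the tab ends at 72 mm, the loop's cross bar (7 mm thick) is at 50 mm. At clip angle q the tab points q - 0.17 rad forward of straight up (closed, it leans 0.17 rad back over the upper handle)
- pot: closed cast aluminium pot, 160 mm wide (240 over its two handles), 134 mm high with its lid knob, origin at its foot; a bystander to be left alone
- bowl: green plastic bowl, 150 mm wide, 60 mm high, origin at its foot; a bystander to be left alone
- pepper: white ceramic pepper pot, 54 mm wide, 98 mm high, origin at its foot; a bystander to be left alone
- spoon0: steel serving spoon 240 mm long lying on the island, a bystander to be left alone
- spoon1: second such spoon

How it is judged:
By the outcome, as a careful person would: the job done as asked, in the order asked, and still so for the second after the job is handed in, with the robot touching nothing.
Of half0, half1, half2 only 2 to 3 are there at a start; the rules pass over those that are not, and their reading is None.
At some moment in a run one of half0, half1, half2 may be knocked a few centimetres aside while the robot is not near it.
Once in a run the grip may slacken for a moment while it holds something.
It also fails if it takes over 210 s, if anything falls off the work surface, if the arm or the gripper's body presses on something with over 40 N, if the wrist force passes 120 N, or if a joint passes its speed limit or range.

## Working session

There is one attempt and no reset: what is moved stays moved. The work goes in short steps, Python scripts to look and compute and a tool call to move; the robot and the scene stay as the last step left them, time stands still between calls to the robot, and variables do not carry over. Pictures are saved under pics/ and viewed, at most 14 in all, crops included, and the job is handed in when it is done.

Besides the shell and the picture viewer there is one more tool, called after ">>>" as a command line: name --argument value ..., lists and objects as JSON in quotes. move_arm: Moves the arm, as the interface text tells. Its arguments: {"type":"object","properties":{"commands":{"type":"array"}},"required":["commands"]}

```bash
ls; mkdir -p pics
cat > h.py <<'E'
import numpy as np, cv2, json
from scipy.spatial.transform import Rotation as R
from rig import ctrl, vision, workorder
def grab(name):
    f=vision.grab_frame(name); np.savez('/tmp/%s.npz'%name, **{k:f[k] for k in f}); return f
def load(name): return dict(np.load('/tmp/%s.npz'%name))
def ray(f,u,v):
    K=np.array(f['mtx']);k=float(f['k1']);d=np.array([(u-K[0,2])/K[0,0],(v-K[1,2])/K[1,1]])
    s=d.copy()
    for _ in range(30): s=d/(1+k*(s@s))
    V=np.array(f['view']);o=-V[:3,:3].T@V[:3,3]
    r=V[:3,:3].T@np.array([s[0],s[1],1]); return o,r/np.linalg.norm(r)
def onz(f,u,v,z):
    o,r=ray(f,u,v); return o+r*(z-o[2])/r[2]
def proj(f,p):
    V=np.array(f['view']);c=V[:3,:3]@np.array(p)+V[:3,3];s=c[:2]/c[2]
    s=s*(1+float(f['k1'])*(s@s));K=np.array(f['mtx']);return K[:2,:2]@s+K[:2,2]
E
python3 - <<'E'
from h import *
for n in('top','side'):
    f=grab(n); cv2.imwrite('pics/%s0.png'%n,cv2.resize(f['img'],(800,600),interpolation=cv2.INTER_CUBIC))
    V=np.array(f['view']);print(n,-V[:3,:3].T@V[:3,3],V[2,:3],f['mtx'],f['k1'])
s=ctrl.observe();print(s['position'],np.round(s['ee_rot'],3),s['clock'],s['grip_width'])
E
```

```text
pics
top [ 4.29425379e-01 -5.24252490e-04  1.64634575e+00] [ 0.08606491  0.00525677 -0.99627566] [[461.66345411   0.         274.49556462]
 [  0.         461.66345411 216.39958512]
 [  0.           0.           1.        ]] 0.011725738659210515
side [-0.14648764 -0.86903221  0.8201201 ] [ 0.53514388  0.65913373 -0.52835949] [[425.24955977   0.         277.46421118]
 [  0.         425.24955977 211.26614542]
 [  0.           0.           1.        ]] -0.059982348268461765
[0.18246239 0.62328145 0.23037011] [[-0.96   0.281 -0.   ]
 [ 0.281  0.96  -0.002]
 [-0.    -0.002 -1.   ]] 0.1 1.0012610883807418
```

View pics/top0.png

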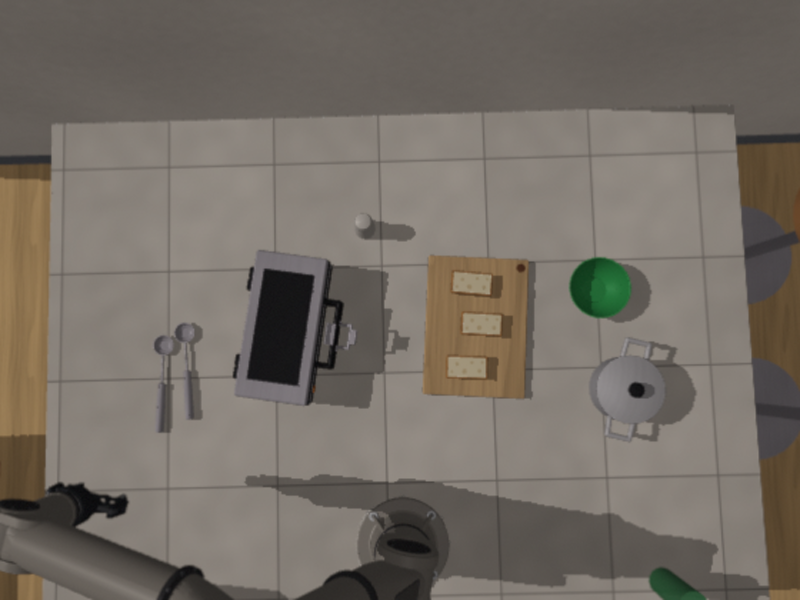

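View pics/side0.png

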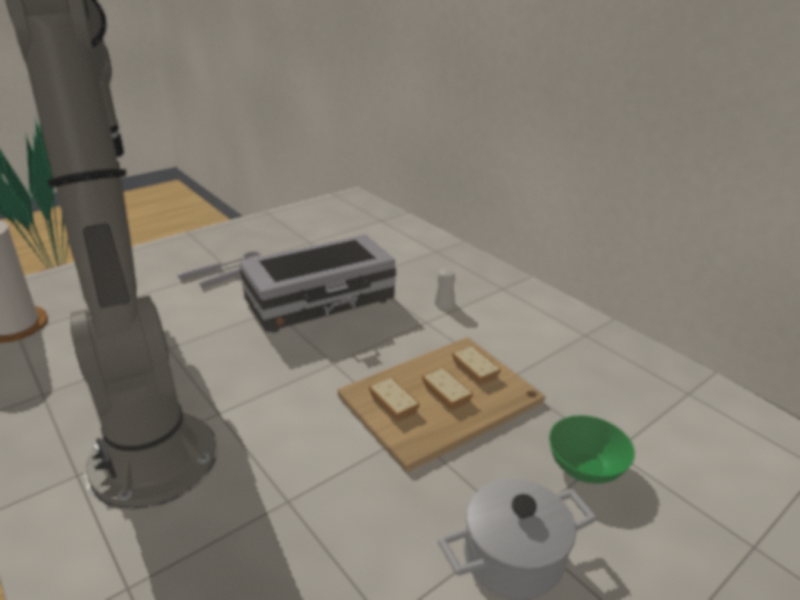

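The top view (800x600 scale) shows the grill at about (283,328) with its handle and clip facing right, at (335,335). Three halves lie on the board at (472,283), (482,324) and (467,367). I'll enlarge the crops next.

Run:
```python
from h import *
f=load('top'); c=f['img'][168:290,154:380]; cv2.imwrite('pics/top0c.png',cv2.resize(c,None,fx=3.5,fy=3.5,interpolation=cv2.INTER_CUBIC))
f=load('side'); c=f['img'][160:335,165:390]; cv2.imwrite('pics/side0c.png',cv2.resize(c,None,fx=3.4,fy=3.4,interpolation=cv2.INTER_CUBIC))
```

```text
(no output)
```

View pics/top0c.png

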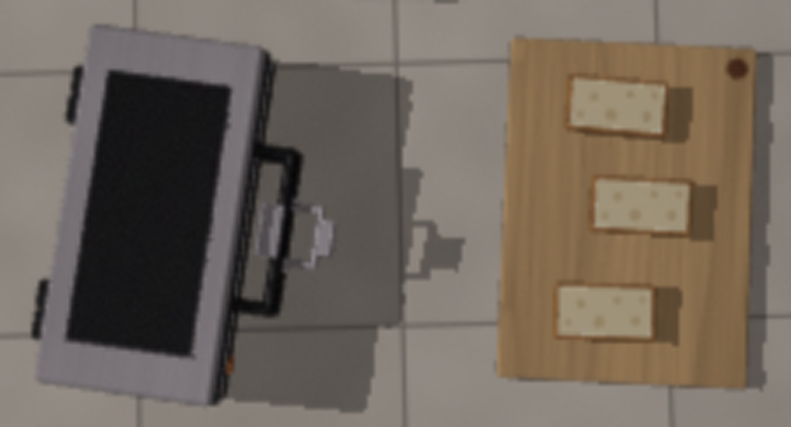

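View pics/side0c.png

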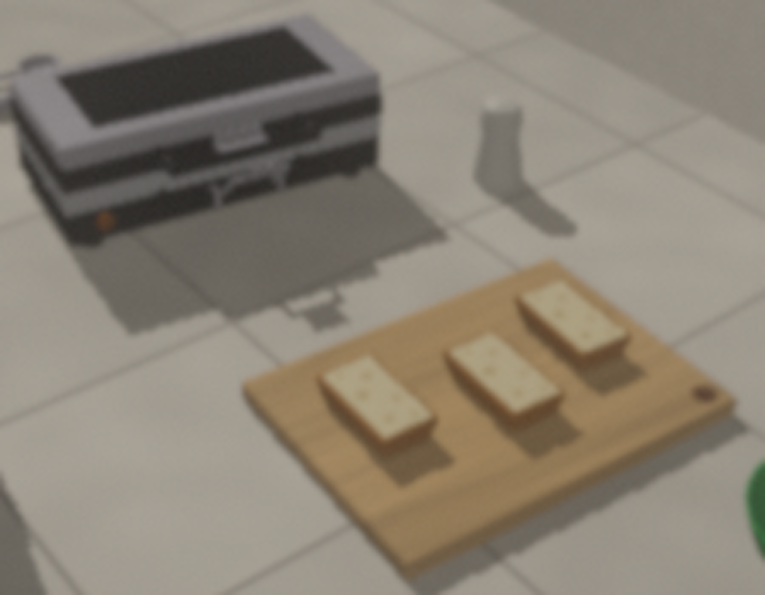

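```bash
cat > fit.py <<'E'
from h import *
from scipy.optimize import least_squares
t=load('top');s=load('side')
T=lambda u,v:(t,(u/3.5+154,v/3.5+168))
S=lambda u,v:(s,(u/3.4+165,v/3.4+160))
def lidpt(g,p): # p in lid frame rel. hinge at shut
    x,y,yaw,q=g; c,n=np.cos(q),np.sin(q)
    lx=p[0]*c+p[2]*n; lz=-p[0]*n+p[2]*c   # front (-x) rises with q
    return gpt(g,[lx+.092,p[1],lz+.075])
def gpt(g,p):
    x,y,yaw=g[:3]
    return np.array([x+np.cos(yaw)*p[0]-np.sin(yaw)*p[1],y+np.sin(yaw)*p[0]+np.cos(yaw)*p[1],p[2]])
B,F,h=-.007,-.177,.046
# grill x ~ world +y, grill y ~ world -x ; y=+ side is at lower x
obs=[(T(93,25),(B,-.1725,h)),(T(37,381),(B,.1725,h)),(T(270,48),(F,-.1725,h)),(T(215,404),(F,.1725,h)),
 (T(290,152),(-.215,-.072,.018)),(T(272,310),(-.215,.072,.018)),
 (S(13,97),(B,.1725,h)),(S(68,163),(F,.1725,h)),(S(380,75),(F,-.1725,h)),(S(307,15),(B,-.1725,h))]
def res(g): return np.concatenate([proj(f,lidpt(g,p))-px for (f,px),p in obs])
r=least_squares(res,[.55,.3,1.5,.1],loss='soft_l1');g=r.x
if __name__=='__main__':
    print('grill',g,'yaw',np.degrees(g[2]));print(np.round(res(g).reshape(-1,2),1).tolist())
    def clip(q,L): a=q-.17;return gpt(g,[-.123-L*np.sin(a),0,.055+L*np.cos(a)])
    for (f,px) in (T(322,238),):
        q=min(np.arange(.4,1.4,.01),key=lambda q:np.linalg.norm(proj(f,clip(q,.066))-px));print('clip',q,proj(f,clip(q,.066))-px,clip(q,.066))
    print('lidh',lidpt(g,(-.215,0,.018)),'lowh',gpt(g,(-.123,0,.055)),'plate',gpt(g,(0,0,.055)))
    for n,cs in (('a',[(571,76),(668,84),(663,134),(568,127)]),('b',[(595,179),(691,183),(688,232),(594,228)]),('c',[(557,285),(653,287),(652,339),(557,336)])):
        P=np.array([onz(*((lambda a:(a[0],*a[1]))(T(*c))),.046) for c in cs])
        d=(P[1]+P[2]-P[0]-P[3])/2; w=(P[0]+P[1]-P[2]-P[3])/2
        print(n,P.mean(0),'len',np.linalg.norm(d),'w',np.linalg.norm(w),'ang of length',np.degrees(np.arctan2(-d[1],-d[0])))
    for c in [(512,38),(755,49),(745,387),(500,376)]:print('board',onz(T(*c)[0],*T(*c)[1],.02))
    print('pepper',onz(t,364/1.4286,222/1.4286,.09))
E
python3 fit.py
```

```text
grill [ 0.52717799  0.26472099  1.41752565 -0.03469345] yaw 81.21823718142213
[[-0.8, -0.7], [-0.0, 0.7], [-0.9, -0.6], [0.6, 0.6], [1.0, 1.5], [0.5, -1.5], [-1.4, -5.2], [-1.2, -0.5], [1.6, 1.5], [1.0, -1.0]]
clip 0.8200000000000004 [ 0.15878533 -0.9091784 ] [0.50230138 0.10368886 0.10754153]
lidh [0.50832386 0.14267374 0.08553157] lowh [0.50839943 0.14316292 0.055     ] plate [0.52717799 0.26472099 0.055     ]
a [ 0.62669402 -0.18871526  0.046     ] len 0.09576731820186389 w 0.05087276580143302 ang of length 83.95469732549473
b [ 0.52604715 -0.20934328  0.046     ] len 0.0940473251337161 w 0.04870901550879467 ang of length 86.08069234309204
c [ 0.4221793  -0.16875008  0.046     ] len 0.09402265468263349 w 0.05056072307892114 ang of length 87.04335159628351
board [ 0.70156156 -0.08715556  0.02      ]
board [ 0.68356554 -0.33313994  0.02      ]
board [ 0.34383595 -0.3083757   0.02      ]
board [ 0.3608299  -0.06474592  0.02      ]
pepper [0.77517687 0.06970455 0.09      ]
```

The grill is at about (0.527, 0.265) with yaw 81°, and its lid is roughly shut. The handle axis is at (0.508, 0.143) and the clip is at about 0.82 rad. The halves are at x = 0.627, 0.526 and 0.422. I'm moving over the lid handle now.

>>> move_arm --commands '[{"twist": [0, 0, -7.5], "slide": [0, 0, 0], "jaw": -0.25}, {"twist": [0, 0, 0], "slide": [-2.7, -3.3, 0], "jaw": -0.25}, {"twist": [0, 0, 0], "slide": [-2.7, -3.3, 0], "jaw": -0.25}, {"twist": [0, 0, 0], "slide": [-2.7, -3.3, 0], "jaw": -0.25}, {"twist": [0, 0, 0], "slide": [-2.7, -3.3, 0], "jaw": -0.25}]'

```text
clock: 0.6
position: [0.2697, 0.475, 0.2308]
ee_rot: [[-0.988, 0.153, -0.0], [0.153, 0.988, -0.001], [0.0, -0.001, -1.0]]
force: [1.0, 0.0, 0.3]
grip_width: 0.377
grip_force: 0.0
```

>>> move_arm --commands '[{"twist": [0, 0, 0], "slide": [-2.7, -3.3, 0], "jaw": -0.25}, {"twist": [0, 0, 0], "slide": [-2.7, -3.3, 0], "jaw": -0.25}, {"twist": [0, 0, 0], "slide": [-2.7, -3.3, 0], "jaw": -0.25}, {"twist": [0, 0, 0], "slide": [-2.7, -3.3, 0], "jaw": -0.25}, {"twist": [0, 0, 0], "slide": [-2.7, -3.3, 0], "jaw": -0.25}]'

```text
clock: 1.1
position: [0.3776, 0.2913, 0.2311]
ee_rot: [[-0.988, 0.153, -0.0], [0.153, 0.988, -0.0], [0.0, -0.0, -1.0]]
force: [0.8, 0.9, -0.3]
grip_width: 0.378
grip_force: 0.0
```

>>> move_arm --commands '[{"twist": [0, 0, 0], "slide": [-2.7, -3.3, 0], "jaw": -0.25}, {"twist": [0, 0, 0], "slide": [-2.7, -3.3, 0], "jaw": -0.25}, {"twist": [0, 0, 0], "slide": [-2.3, -2.8, 1.5], "jaw": -0.25}, {"twist": [0, 0, 0], "slide": [0, 0, 0], "jaw": -0.25}, {"twist": [0, 0, 0], "slide": [0, 0, 0], "jaw": -0.25}]'

```text
clock: 1.6
position: [0.4386, 0.1878, 0.2158]
ee_rot: [[-0.988, 0.155, -0.001], [0.155, 0.988, -0.0], [0.001, -0.0, -1.0]]
force: [-0.8, -0.1, -0.1]
grip_width: 0.379
grip_force: 0.0
```

```bash
cat >> h.py <<'E'
def to(p,Rt=None):
    s=ctrl.observe();Rc=np.array(s['ee_rot']);d=Rc.T@(np.array(p)-np.array(s['position']))*100
    print('pos',np.round(s['position'],4),'t',s['clock'],'grip',round(s['grip_width'],3),'F',np.round(s['force'],1),'slide cm',np.round(d,2))
    if Rt is not None:print('twist',np.round(np.degrees(R.from_matrix(Rc.T@Rt).as_rotvec()),2))
E
python3 -c "
from h import *
from fit import g,gpt,lidpt
print(gpt(g,(-.123,.048,.15)))
c,s=np.cos(g[2]),np.sin(g[2])
to(gpt(g,(-.123,.048,.074)),np.array([[-s,c,0],[c,s,0],[0,0,-1]]).T.T if 0 else np.column_stack([[-s,c,0],[c,s,0],[0,0,-1]]))
print(ctrl.observe()['joint_pos'])
f=grab('top');cv2.imwrite('pics/t1.png',cv2.resize(f['img'][150:300,140:340],None,fx=4,fy=4,interpolation=cv2.INTER_CUBIC))
"
```

```text
[0.46096213 0.15049114 0.15      ]
pos [0.4386 0.1878 0.2158] t 1.6 grip 0.379 F [-0.8 -0.1 -0.1] slide cm [-2.81 -3.33 14.17]
twist [-0.03 -0.08 -0.15]
[-46.22889713   5.98342447  19.33941029 112.36754954  -2.26614883
  62.07986144  55.14264866]
```

>>> move_arm --commands '[{"twist": [0, 0, 0], "slide": [-2.8, -3.3, 0], "jaw": -0.25}, {"twist": [0, 0, 0], "slide": [0, 0, 4], "jaw": -0.25}, {"twist": [0, 0, 0], "slide": [0, 0, 4], "jaw": -0.25}, {"twist": [0, 0, 0], "slide": [0, 0, 2], "jaw": -0.25}, {"twist": [0, 0, 0], "slide": [0, 0, 0], "jaw": -0.25}]'

```text
clock: 2.15
position: [0.4586, 0.1525, 0.1137]
ee_rot: [[-0.989, 0.15, -0.006], [0.15, 0.989, -0.002], [0.006, -0.003, -1.0]]
force: [-0.3, 0.1, 0.3]
grip_width: 0.376
grip_force: 0.0
```

>>> move_arm --commands '[{"twist": [0, 0, 0], "slide": [0, 0, 1], "jaw": -0.25}, {"twist": [0, 0, 0], "slide": [0, 0, 1], "jaw": -0.25}, {"twist": [0, 0, 0], "slide": [0, 0, 1], "jaw": -0.25}, {"twist": [0, 0, 0], "slide": [0, 0, 1], "jaw": -0.25}, {"twist": [0, 0, 0], "slide": [0, 0, 0], "jaw": -0.25}]'

```text
clock: 2.65
position: [0.4618, 0.1515, 0.0759]
ee_rot: [[-0.988, 0.154, 0.0], [0.154, 0.988, 0.0], [-0.0, 0.0, -1.0]]
force: [0.1, 0.2, -0.0]
grip_width: 0.377
grip_force: 0.1
```

>>> move_arm --commands '[{"twist": [0, 0, 0], "slide": [0, 0, 0], "jaw": -1}, {"twist": [0, 0, 0], "slide": [0, 0, 0], "jaw": -1}, {"twist": [0, 0, 0], "slide": [0, 0, 0], "jaw": -1}, {"twist": [0, 0, 0], "slide": [0, 0, 0], "jaw": -1}, {"twist": [0, 0, 0], "slide": [0, 0, 0], "jaw": -1}]'

```text
clock: 3.15
position: [0.4624, 0.156, 0.0766]
ee_rot: [[-0.988, 0.152, 0.003], [0.152, 0.988, 0.006], [-0.002, 0.006, -1.0]]
force: [1.3, 7.8, -4.1]
grip_width: 0.138
grip_force: 58.4
```

>>> move_arm --commands '[{"twist": [0, 0, 0], "slide": [0, 0.4, 0], "jaw": -1}, {"twist": [0, 0, 0], "slide": [0, 0.25, -1.87], "jaw": -1}, {"twist": [0, 0, 0], "slide": [0, 0.38, -1.84], "jaw": -1}, {"twist": [0, 0, 0], "slide": [0, 0.55, -1.8], "jaw": -1}, {"twist": [0, 0, 0], "slide": [0, 0.72, -1.74], "jaw": -1}]'

```text
clock: 3.65
position: [0.4652, 0.1735, 0.1483]
ee_rot: [[-0.988, 0.154, 0.001], [0.154, 0.988, -0.002], [-0.001, -0.001, -1.0]]
force: [4.1, 1.7, -9.6]
grip_width: 0.135
grip_force: 58.4
```

```bash
python3 -c "
from h import *
f=grab('side');cv2.imwrite('pics/s1.png',cv2.resize(f['img'][120:280,130:330],None,fx=3.7,fy=3.7,interpolation=cv2.INTER_CUBIC))
print(ctrl.observe()['joint_pos'])"
```

```text
[-43.72375004  12.61934696  20.82479476 114.32934551  -5.46117771
  53.95146519  61.07923491]
```

View pics/s1.png

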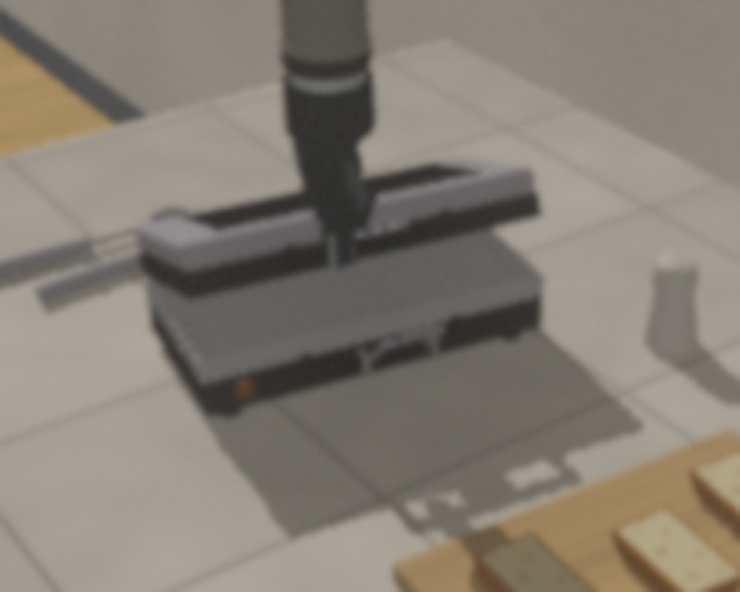

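>>> move_arm --commands '[{"twist": [0, 0, 0], "slide": [0, 0.86, -1.67], "jaw": -1}, {"twist": [0, 0, 0], "slide": [0, 1.01, -1.59], "jaw": -1}, {"twist": [0, 0, 0], "slide": [0, 1.14, -1.5], "jaw": -1}, {"twist": [0, 0, 0], "slide": [0, 1.27, -1.39], "jaw": -1}, {"twist": [0, 0, 0], "slide": [0, 1.39, -1.28], "jaw": -1}]'

```text
clock: 4.2
position: [0.4736, 0.2239, 0.2219]
ee_rot: [[-0.988, 0.157, -0.003], [0.157, 0.988, -0.01], [0.001, -0.011, -1.0]]
force: [0.9, -9.5, -2.6]
grip_width: 0.136
grip_force: 58.3
```

>>> move_arm --commands '[{"twist": [0, 0, 0], "slide": [0, 1.49, -1.15], "jaw": -1}, {"twist": [0, 0, 0], "slide": [0, 1.59, -1.02], "jaw": -1}, {"twist": [0, 0, 0], "slide": [0, 1.67, -0.87], "jaw": -1}, {"twist": [0, 0, 0], "slide": [0, 1.74, -0.73], "jaw": -1}, {"twist": [0, 0, 0], "slide": [0, 1.79, -0.57], "jaw": -1}]'

```text
clock: 4.7
position: [0.4873, 0.3047, 0.2697]
ee_rot: [[-0.987, 0.159, -0.002], [0.159, 0.987, -0.009], [0.0, -0.01, -1.0]]
force: [-5.9, -12.1, 22.6]
grip_width: 0.139
grip_force: 64.2
```

>>> move_arm --commands '[{"twist": [0, 0, 0], "slide": [0, 1.84, -0.41], "jaw": -1}, {"twist": [0, 0, 0], "slide": [0, 1.87, -0.25], "jaw": -1}, {"twist": [0, 0, 0], "slide": [0, 1.88, -0.09], "jaw": -1}, {"twist": [0, 0, 0], "slide": [0, 1.88, 0.08], "jaw": -1}, {"twist": [0, 0, 0], "slide": [0, 1.5, 0.15], "jaw": -1}]'

```text
clock: 5.2
position: [0.5032, 0.3992, 0.2745]
ee_rot: [[-0.988, 0.156, 0.005], [0.156, 0.988, -0.001], [-0.005, -0.0, -1.0]]
force: [2.5, -4.5, 10.5]
grip_width: 0.138
grip_force: 66.9
```

>>> move_arm --commands '[{"twist": [0, 0, 0], "slide": [0, 0, 0], "jaw": -0.2}, {"twist": [0, 0, 0], "slide": [0, 0, 0], "jaw": -0.2}, {"twist": [0, 0, 0], "slide": [0, 0, 0], "jaw": -0.2}, {"twist": [0, 0, 0], "slide": [0, 0, -3], "jaw": -0.2}, {"twist": [0, 0, 0], "slide": [0, 0, -4], "jaw": -0.2}]'

```text
clock: 5.7
position: [0.4988, 0.3992, 0.3394]
ee_rot: [[-0.988, 0.154, -0.005], [0.154, 0.988, -0.005], [0.004, -0.005, -1.0]]
force: [0.2, 0.2, 0.7]
grip_width: 0.399
grip_force: 0.0
```

```bash
python3 -c "
from h import *
f=grab('top');cv2.imwrite('pics/t2.png',cv2.resize(f['img'][150:300,140:390],None,fx=3.2,fy=3.2,interpolation=cv2.INTER_CUBIC))
print(ctrl.observe()['joint_pos'])"
```

```text
[-54.5721389   19.04496447  16.62394666  79.75801526  -5.46040027
  81.46267497  43.10442391]
```

View pics/t2.png

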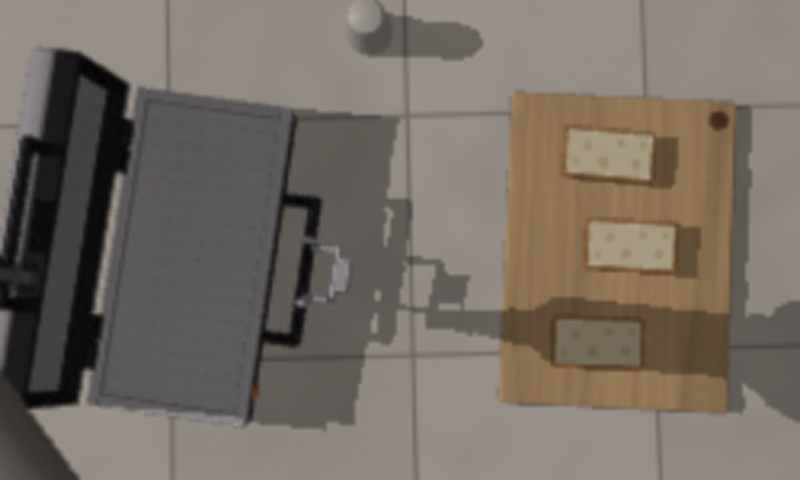

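The lid is upright and the clip is forward at (345,272) in the crop. Next I'll turn the tool across half a and go above it.

>>> move_arm --commands '[{"twist": [0, 0, 8.5], "slide": [0, 0, 0], "jaw": 1}, {"twist": [0, 0, 8.5], "slide": [0, 0, 0], "jaw": 1}, {"twist": [0, 0, 8.5], "slide": [0, 0, 0], "jaw": 1}, {"twist": [0, 0, 8.5], "slide": [0, 0, 0], "jaw": 1}, {"twist": [0, 0, 8.5], "slide": [0, 0, 0], "jaw": 1}]'

```text
clock: 6.25
position: [0.5001, 0.4, 0.3412]
ee_rot: [[-0.62, 0.785, -0.001], [0.785, 0.62, -0.0], [0.0, -0.001, -1.0]]
force: [0.6, 0.3, 0.8]
grip_width: 0.998
grip_force: 0.0
```

>>> move_arm --commands '[{"twist": [0, 0, 8.5], "slide": [0, 0, 0], "jaw": 1}, {"twist": [0, 0, 8.5], "slide": [0, 0, 0], "jaw": 1}, {"twist": [0, 0, 8.5], "slide": [0, 0, 0], "jaw": 1}, {"twist": [0, 0, 8.5], "slide": [0, 0, 0], "jaw": 1}, {"twist": [0, 0, 8.5], "slide": [0, 0, 0], "jaw": 1}]'

```text
clock: 6.75
position: [0.5001, 0.4, 0.3412]
ee_rot: [[0.073, 0.997, -0.001], [0.997, -0.073, -0.0], [-0.0, -0.001, -1.0]]
force: [0.1, 1.3, 0.5]
grip_width: 0.998
grip_force: 0.0
```

>>> move_arm --commands '[{"twist": [0, 0, 2.2], "slide": [-3, 1, 0], "jaw": 1}, {"twist": [0, 0, 0], "slide": [-4.2, 1.4, 0.5], "jaw": 1}, {"twist": [0, 0, 0], "slide": [-4.2, 1.4, 0.5], "jaw": 1}, {"twist": [0, 0, 0], "slide": [-4.2, 1.4, 1], "jaw": 1}, {"twist": [0, 0, 0], "slide": [-4.2, 1.4, 1], "jaw": 1}]'

```text
clock: 7.25
position: [0.5461, 0.1949, 0.3113]
ee_rot: [[0.105, 0.994, 0.0], [0.994, -0.105, 0.001], [0.001, 0.0, -1.0]]
force: [1.5, 0.0, -0.1]
grip_width: 1.001
grip_force: 0.0
```

>>> move_arm --commands '[{"twist": [0, 0, 0], "slide": [-4.2, 1.4, 1], "jaw": 1}, {"twist": [0, 0, 0], "slide": [-4.2, 1.4, 1], "jaw": 1}, {"twist": [0, 0, 0], "slide": [-4.2, 1.4, 1], "jaw": 1}, {"twist": [0, 0, 0], "slide": [-4.2, 1.4, 1.5], "jaw": 1}, {"twist": [0, 0, 0], "slide": [-4.2, 1.4, 1.5], "jaw": 1}]'

```text
clock: 7.75
position: [0.5936, -0.021, 0.2511]
ee_rot: [[0.105, 0.994, 0.0], [0.994, -0.105, 0.001], [0.001, 0.0, -1.0]]
force: [0.5, 0.9, -0.7]
grip_width: 0.997
grip_force: 0.0
```

>>> move_arm --commands '[{"twist": [0, -6, 0], "slide": [-4, 1.4, 1.5], "jaw": 1}, {"twist": [0, -7, 0], "slide": [-4, 1.4, 1.5], "jaw": 1}, {"twist": [0, -7, 0], "slide": [-3, 0, 0], "jaw": 1}, {"twist": [0, 0, 0], "slide": [0, 0, 0], "jaw": 1}, {"twist": [0, 0, 0], "slide": [0, 0, 0], "jaw": 1}]'

```text
clock: 8.25
position: [0.6099, -0.1308, 0.2322]
ee_rot: [[0.098, 0.995, -0.036], [0.936, -0.104, -0.337], [-0.339, -0.001, -0.941]]
force: [0.0, 0.4, 0.1]
grip_width: 1.004
grip_force: 0.0
```

```bash
cat >> h.py <<'E'
def rot(yaw,tilt): # tool y at world yaw, tilt (about tool y) from straight down, deg
    a=np.radians(yaw);y=np.array([np.cos(a),np.sin(a),0]);z=np.array([0,0,-1.]);x=np.cross(y,z)
    return np.column_stack([x,y,z])@R.from_rotvec([0,np.radians(tilt),0]).as_matrix()
E
python3 -c "
from h import *
to((.628,-.182,.022),rot(-6,-20))
print(np.round(ctrl.observe()['joint_pos'],1))
f=grab('top')
T=lambda u,v:onz(f,u/3.2+140,v/3.2+150,.07)
P=np.array([T(140,88),T(293,112),T(248,424),T(92,403)]);print('rim',P.round(4).tolist(),P.mean(0))
print([onz(f,u/3.2+140,v/3.2+150,.055).round(4) for u,v in((313,200),(293,342))])
cv2.imwrite('/tmp/x.png',f['img'])
"
```

```text
pos [ 0.6099 -0.1308  0.2322] t 8.25 grip 1.004 F [0.  0.4 0.1] slide cm [ 2.52  2.35 21.43]
twist [-0.03 -0.17  0.02]
[-35.7  27.1  46.2  94.3   0.7  65.8   0.9]
rim [[0.7088, 0.3178, 0.07], [0.6782, 0.153, 0.07], [0.346, 0.2066, 0.07], [0.3724, 0.3717, 0.07]] [0.5263481  0.26226686 0.07      ]
[array([0.5838, 0.1346, 0.055 ]), array([0.4313, 0.1589, 0.055 ])]
```

```bash
cat >> h.py <<'E'
def slabs(f,z=.046):
    b=f['img'].astype(int)[150:310,280:390];hsv=cv2.cvtColor(f['img'][150:310,280:390],cv2.COLOR_BGR2HSV)
    m=((hsv[...,2]>150)&(hsv[...,1]<95)&(hsv[...,1]>30)).astype(np.uint8)
    for c in cv2.findContours(m,cv2.RETR_EXTERNAL,cv2.CHAIN_APPROX_NONE)[0]:
        if cv2.contourArea(c)<60: continue
        Q=cv2.boxPoints(cv2.minAreaRect(c))+[280,150]
        P=np.array([onz(f,u,v,z)[:2] for u,v in Q]);e=[P[1]-P[0],P[2]-P[1]];l=max(e,key=np.linalg.norm)
        print('slab',P.mean(0).round(4),'len',[round(np.linalg.norm(x),3) for x in e],'ang',round(np.degrees(np.arctan2(l[1],l[0]))%180,1))
E
python3 -c "
from h import *
slabs(load('top'))"
```

```text
slab [ 0.4242 -0.1661] len [np.float64(0.09), np.float64(0.045)] ang 88.5
slab [ 0.5276 -0.2069] len [np.float64(0.047), np.float64(0.09)] ang 85.3
slab [ 0.628  -0.1888] len [np.float64(0.046), np.float64(0.086)] ang 83.6
```

>>> move_arm --commands '[{"twist": [0, 0, 0], "slide": [2.5, 2.4, 3], "jaw": 1}, {"twist": [0, 0, 0], "slide": [0, 0, 4.5], "jaw": 1}, {"twist": [0, 0, 0], "slide": [0, 0, 4.5], "jaw": 1}, {"twist": [0, 0, 0], "slide": [0, 0, 2], "jaw": 1}, {"twist": [0, 0, 0], "slide": [0, 0, 0], "jaw": 1}]'

```text
clock: 8.8
position: [0.6287, -0.159, 0.09]
ee_rot: [[0.099, 0.994, -0.042], [0.935, -0.107, -0.338], [-0.341, -0.005, -0.94]]
force: [-0.7, 0.2, 0.5]
grip_width: 1.004
grip_force: 0.0
```

>>> move_arm --commands '[{"twist": [0, 0, 0], "slide": [0, 0, 3], "jaw": 1}, {"twist": [0, 0, 0], "slide": [0, 0, 2], "jaw": 1}, {"twist": [0, 0, 0], "slide": [0, 0, 1.2], "jaw": 1}, {"twist": [0, 0, 0], "slide": [0, 0, 1], "jaw": 1}, {"twist": [0, 0, 0], "slide": [0, 0, 0], "jaw": 1}]'

```text
clock: 9.3
position: [0.6289, -0.183, 0.0249]
ee_rot: [[0.099, 0.994, -0.036], [0.935, -0.105, -0.34], [-0.341, -0.0, -0.94]]
force: [-0.1, 0.1, 0.8]
grip_width: 1.002
grip_force: 0.0
```

>>> move_arm --commands '[{"twist": [0, 0, 0], "slide": [0, 0, 0], "jaw": -1}, {"twist": [0, 0, 0], "slide": [0, 0, 0], "jaw": -1}, {"twist": [0, 0, 0], "slide": [0, 0, 0], "jaw": -1}, {"twist": [0, 0, 0], "slide": [0, 0, 0], "jaw": -1}, {"twist": [0, 0, 0], "slide": [0, 0, 0], "jaw": -1}]'

```text
clock: 9.8
position: [0.6303, -0.1826, 0.0263]
ee_rot: [[0.098, 0.995, -0.033], [0.935, -0.104, -0.34], [-0.341, 0.002, -0.94]]
force: [1.9, 2.6, 5.8]
grip_width: 0.641
grip_force: 65.9
```

>>> move_arm --commands '[{"twist": [0, 0, 0], "slide": [-0.7, 0, -1.9], "jaw": -1}, {"twist": [0, 0, 0], "slide": [-1.4, 0, -3.8], "jaw": -1}, {"twist": [0, 0, 0], "slide": [-1.4, 0, -3.8], "jaw": -1}, {"twist": [0, 0, 0], "slide": [-1.4, 0, -3.8], "jaw": -1}, {"twist": [0, 8, 0], "slide": [0, 0, 0], "jaw": -1}]'

```text
clock: 10.3
position: [0.6344, -0.1752, 0.1699]
ee_rot: [[0.09, 0.996, -0.012], [0.975, -0.091, -0.203], [-0.203, 0.007, -0.979]]
force: [0.8, 1.0, -2.5]
grip_width: 0.643
grip_force: 65.1
```

>>> move_arm --commands '[{"twist": [0, 8, 0], "slide": [0, 0, 0], "jaw": -1}, {"twist": [0, 8, 0], "slide": [0, 0, 0], "jaw": -1}, {"twist": [0, 8, 0], "slide": [0, 0, 0], "jaw": -1}, {"twist": [0, 8, 0], "slide": [0, 0, 0], "jaw": -1}, {"twist": [0, 8, 0], "slide": [0, 0, 0], "jaw": -1}]'

```text
clock: 10.8
position: [0.6289, -0.1846, 0.1678]
ee_rot: [[0.092, 0.994, 0.052], [0.876, -0.105, 0.471], [0.474, 0.002, -0.881]]
force: [-0.7, 0.1, -1.1]
grip_width: 0.638
grip_force: 65.1
```

>>> move_arm --commands '[{"twist": [0, 8, 0], "slide": [0, 0, 0], "jaw": -1}, {"twist": [0, 8, 0], "slide": [0, 0, 0], "jaw": -1}, {"twist": [0, 8, 0], "slide": [0, 0, 0], "jaw": -1}, {"twist": [0, 8, 0], "slide": [0, 0, 0], "jaw": -1}, {"twist": [0, 8, 0], "slide": [0, 0, 0], "jaw": -1}]'

```text
clock: 11.3
position: [0.6285, -0.1853, 0.1665]
ee_rot: [[0.039, 0.994, 0.099], [0.369, -0.107, 0.923], [0.928, 0.0, -0.371]]
force: [0.4, 0.8, -1.3]
grip_width: 0.637
grip_force: 65.2
```

```bash
python3 -c "
from h import *
R0=rot(-6,-20);c=R0.T@(np.array([.628,-.1888,.033])-np.array([.6303,-.1826,.0263]));print('slab in tool',c)
T=rot(-6,70);to(np.array([.625,-.15,.071])-T@c,T)
print(np.round(ctrl.observe()['joint_pos'],1))
f=grab('side');cv2.imwrite('pics/s3.png',cv2.resize(f['img'][120:300,220:420],None,fx=3.3,fy=3.3,interpolation=cv2.INTER_CUBIC))
"
```

```text
slab in tool [-0.00831163 -0.00163932 -0.00410481]
pos [ 0.6285 -0.1853  0.1665] t 11.3 grip 0.637 F [ 0.4  0.8 -1.3] slide cm [-6.73 -0.56  7.16]
twist [ 0.13  1.8  -0.03]
[ 29.6  51.1  11.8  78.7 -60.  102.6  51.1]
```

View pics/s3.png

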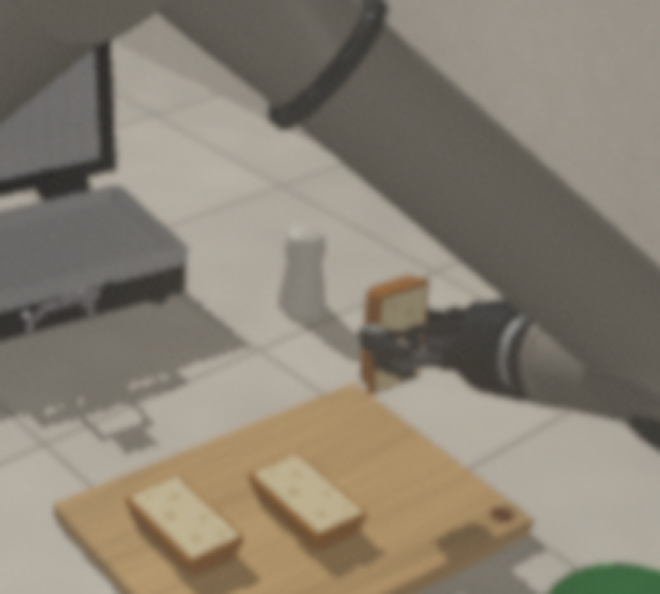

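The slab is held upright near (395,330) in the crop, with its cut face towards -y. Now I'm setting it down on the board.

>>> move_arm --commands '[{"twist": [0, 1.8, 0], "slide": [-1, -0.2, 2], "jaw": -1}, {"twist": [0, 0, 0], "slide": [-1.7, -0.2, 2], "jaw": -1}, {"twist": [0, 0, 0], "slide": [-2, -0.1, 1.7], "jaw": -1}, {"twist": [0, 0, 0], "slide": [-1, 0, 1], "jaw": -1}, {"twist": [0, 0, 0], "slide": [0, 0, 0], "jaw": -1}]'

```text
clock: 11.85
position: [0.6279, -0.1378, 0.088]
ee_rot: [[0.038, 0.995, 0.095], [0.342, -0.102, 0.934], [0.939, -0.003, -0.344]]
force: [0.5, -0.4, -0.2]
grip_width: 0.639
grip_force: 65.2
```

```bash
python3 -c "
from h import *
c=np.array([-.0083,-.0016,-.0041]);T=rot(-6,70);to(np.array([.625,-.15,.070])-T@c,T)
print(np.round(ctrl.observe()['joint_pos'],1))
"
```

```text
pos [ 0.6279 -0.1378  0.088 ] t 11.85 grip 0.639 F [ 0.5 -0.4 -0.2] slide cm [-1.29  0.01 -0.14]
twist [-0.2   0.11 -0.1 ]
[ 27.7  55.5  10.   83.2 -61.6  97.1  56.9]
```

>>> move_arm --commands '[{"twist": [0, 0, 0], "slide": [-0.5, 0, 0.18], "jaw": -1}, {"twist": [0, 0, 0], "slide": [-0.3, 0, 0.1], "jaw": -1}, {"twist": [0, 0, 0], "slide": [-0.2, 0, 0.07], "jaw": -1}, {"twist": [0, 0, 0], "slide": [0, 0, 0], "jaw": -1}, {"twist": [0, 0, 0], "slide": [0, 0, 0], "jaw": -1}]'

```text
clock: 12.35
position: [0.6284, -0.1413, 0.0792]
ee_rot: [[0.036, 0.994, 0.099], [0.344, -0.105, 0.933], [0.938, 0.001, -0.346]]
force: [0.4, 0.6, -0.6]
grip_width: 0.641
grip_force: 65.2
```

>>> move_arm --commands '[{"twist": [0, 0, 0], "slide": [-0.2, 0, 0.07], "jaw": -1}, {"twist": [0, 0, 0], "slide": [0, 0, 0], "jaw": -1}, {"twist": [0, 0, 0], "slide": [-0.1, 0, 0.04], "jaw": -1}, {"twist": [0, 0, 0], "slide": [0, 0, 0], "jaw": -1}, {"twist": [0, 0, 0], "slide": [0, 0, 0], "jaw": -1}]'

```text
clock: 12.85
position: [0.6283, -0.1408, 0.0758]
ee_rot: [[0.036, 0.995, 0.098], [0.343, -0.105, 0.933], [0.939, 0.0, -0.345]]
force: [0.1, -0.3, -1.0]
grip_width: 0.638
grip_force: 65.2
```

>>> move_arm --commands '[{"twist": [0, 0, 0], "slide": [-0.2, 0, 0.07], "jaw": -1}, {"twist": [0, 0, 0], "slide": [0, 0, 0], "jaw": -1}, {"twist": [0, 0, 0], "slide": [0, 0, 0], "jaw": -1}, {"twist": [0, 0, 0], "slide": [0, 0, 0], "jaw": -1}, {"twist": [0, 0, 0], "slide": [0, 0, 0], "jaw": -1}]'

```text
clock: 13.35
position: [0.6283, -0.1409, 0.0737]
ee_rot: [[0.036, 0.995, 0.098], [0.343, -0.105, 0.933], [0.939, 0.0, -0.345]]
force: [0.5, 0.6, 0.1]
grip_width: 0.641
grip_force: 65.2
```

>>> move_arm --commands '[{"twist": [0, 0, 0], "slide": [-0.1, 0, 0.04], "jaw": -1}, {"twist": [0, 0, 0], "slide": [0, 0, 0], "jaw": -1}, {"twist": [0, 0, 0], "slide": [0, 0, 0], "jaw": -1}, {"twist": [0, 0, 0], "slide": [0, 0, 0], "jaw": -1}, {"twist": [0, 0, 0], "slide": [0, 0, 0], "jaw": -1}]'

```text
clock: 13.85
position: [0.6284, -0.1409, 0.0728]
ee_rot: [[0.036, 0.994, 0.098], [0.343, -0.105, 0.933], [0.939, 0.0, -0.345]]
force: [0.4, 0.3, 1.9]
grip_width: 0.638
grip_force: 65.4
```

>>> move_arm --commands '[{"twist": [0, 0, 0], "slide": [0, 0, 0], "jaw": 0.6}, {"twist": [0, 0, 0], "slide": [0, 0, 0], "jaw": 0.8}, {"twist": [0, 0, 0], "slide": [0, 0, 0], "jaw": 0.8}, {"twist": [0, 0, 0], "slide": [0, 0, -1], "jaw": 0.8}, {"twist": [0, 0, 0], "slide": [0, 0, -2], "jaw": 0.8}]'

```text
clock: 14.35
position: [0.6252, -0.168, 0.0832]
ee_rot: [[0.036, 0.995, 0.096], [0.342, -0.103, 0.934], [0.939, -0.001, -0.343]]
force: [0.1, 1.0, 0.0]
grip_width: 0.898
grip_force: 0.0
```

>>> move_arm --commands '[{"twist": [0, 0, 0], "slide": [0, 0, -3], "jaw": 0.8}, {"twist": [0, 0, 0], "slide": [0, 0, -3], "jaw": 0.8}, {"twist": [0, 0, 0], "slide": [4, 0, -2], "jaw": 0.8}, {"twist": [0, 0, 0], "slide": [4.5, 0, -1.5], "jaw": 0.8}, {"twist": [0, 0, 0], "slide": [4.5, 0, -1.5], "jaw": 0.8}]'

```text
clock: 14.85
position: [0.6185, -0.2295, 0.2446]
ee_rot: [[0.038, 0.994, 0.101], [0.345, -0.108, 0.933], [0.938, -0.001, -0.347]]
force: [0.6, 0.3, -0.3]
grip_width: 0.902
grip_force: 0.0
```

```bash
python3 -c "
from h import *
to((.626,-.15,.07))
f=grab('side');cv2.imwrite('pics/s4.png',cv2.resize(f['img'][150:300,260:420],None,fx=3,fy=3,interpolation=cv2.INTER_CUBIC))
f=grab('top');slabs(f)
"
```

```text
pos [ 0.6185 -0.2295  0.2446] t 14.85 grip 0.902 F [ 0.6  0.3 -0.3] slide cm [-13.61  -0.09  13.54]
slab [ 0.4242 -0.1661] len [np.float64(0.09), np.float64(0.045)] ang 88.5
slab [ 0.5276 -0.207 ] len [np.float64(0.047), np.float64(0.091)] ang 85.3
```

View pics/s4.png

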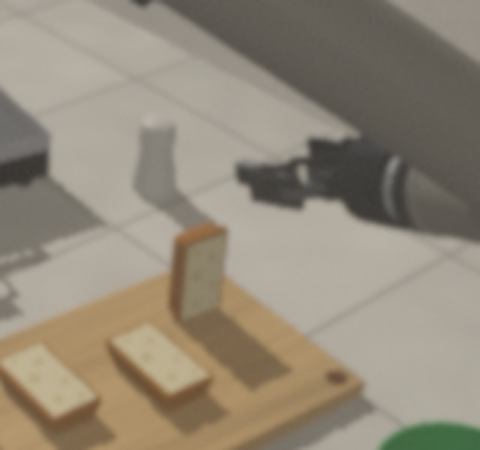

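The half stands upright on its own at (200,270) in the crop. I'll swing over it and regrasp from the crust side.

>>> move_arm --commands '[{"twist": [0, -8.5, 0], "slide": [0, 0, -1], "jaw": 0.8}, {"twist": [0, -8.5, 0], "slide": [0, 0, -1], "jaw": 0.8}, {"twist": [0, -8.5, 0], "slide": [0, 0, 0], "jaw": 0.8}, {"twist": [0, -8.5, 0], "slide": [0, 0, 0], "jaw": 0.8}, {"twist": [0, -8.5, 0], "slide": [0, 0, 0], "jaw": 0.8}]'

```text
clock: 15.45
position: [0.6169, -0.2483, 0.2527]
ee_rot: [[0.096, 0.994, 0.051], [0.887, -0.108, 0.449], [0.452, 0.002, -0.892]]
force: [-0.0, 1.2, 0.3]
grip_width: 0.898
grip_force: 0.0
```

>>> move_arm --commands '[{"twist": [0, -8.5, 0], "slide": [0, 0, 0], "jaw": 0.8}, {"twist": [0, -8.5, 0], "slide": [0, 0, 0], "jaw": 0.8}, {"twist": [0, -8.5, 0], "slide": [0, 0, 0], "jaw": 0.8}, {"twist": [0, -2, 0], "slide": [3, 0, 0], "jaw": 0.8}, {"twist": [0, 0, 0], "slide": [4.5, 0, 0], "jaw": 0.8}]'

```text
clock: 15.95
position: [0.6249, -0.1717, 0.2532]
ee_rot: [[0.108, 0.994, 0.001], [0.994, -0.108, -0.006], [-0.006, 0.001, -1.0]]
force: [1.1, 0.9, 0.0]
grip_width: 0.898
grip_force: 0.0
```

>>> move_arm --commands '[{"twist": [0, 0, 0], "slide": [4.5, 0, 0], "jaw": 0.8}, {"twist": [0, 0, 0], "slide": [4.5, 0, 0], "jaw": 0.8}, {"twist": [0, 0, 0], "slide": [4.5, 0, 0], "jaw": 0.8}, {"twist": [0, -8.5, 0], "slide": [2, 0, 0], "jaw": 0.8}, {"twist": [0, -8.5, 0], "slide": [0, 0, 0], "jaw": 0.8}]'

```text
clock: 16.45
position: [0.6427, -0.0142, 0.2531]
ee_rot: [[0.1, 0.995, -0.028], [0.949, -0.104, -0.297], [-0.298, 0.003, -0.954]]
force: [0.1, 0.5, -0.9]
grip_width: 0.898
grip_force: 0.0
```

>>> move_arm --commands '[{"twist": [0, -8.5, 0], "slide": [0, 0, 0], "jaw": 0.8}, {"twist": [0, -8.5, 0], "slide": [0, 0, 0], "jaw": 0.8}, {"twist": [0, -8.5, 0], "slide": [0, 0, 0], "jaw": 0.8}, {"twist": [0, -8.5, 0], "slide": [0, 0, 0], "jaw": 0.8}, {"twist": [0, -8.5, 0], "slide": [0, 0, 0], "jaw": 0.8}]'

```text
clock: 16.95
position: [0.6424, -0.0158, 0.2528]
ee_rot: [[0.055, 0.994, -0.089], [0.497, -0.105, -0.861], [-0.866, 0.003, -0.5]]
force: [0.4, -0.8, -0.6]
grip_width: 0.9
grip_force: 0.0
```

>>> move_arm --commands '[{"twist": [0, -8.5, 0], "slide": [0, 0, 0], "jaw": 0.8}, {"twist": [0, 0, 0], "slide": [0, 0, 0], "jaw": 0.8}, {"twist": [0, 0, 0], "slide": [0, 0, 0], "jaw": 0.8}, {"twist": [0, 0, 0], "slide": [0, 0, 0], "jaw": 0.8}, {"twist": [0, 0, 0], "slide": [0, 0, 0], "jaw": 0.8}]'

```text
clock: 17.45
position: [0.6417, -0.0185, 0.2543]
ee_rot: [[0.045, 0.994, -0.099], [0.372, -0.108, -0.922], [-0.927, 0.004, -0.375]]
force: [-0.4, -1.2, -0.2]
grip_width: 0.901
grip_force: 0.0
```

```bash
python3 -c "
from h import *
T=rot(-6,-70);p=np.array([.626,-.148,.08])+T[:,2]*.006
to(p-T[:,2]*.12,T);to(p,T)
print(np.round(ctrl.observe()['joint_pos'],1))
"
```

```text
pos [ 0.6417 -0.0185  0.2543] t 17.45 grip 0.901 F [-0.4 -1.2 -0.2] slide cm [11.67 -0.26  7.23]
twist [-0.11 -2.   -0.31]
pos [ 0.6417 -0.0185  0.2543] t 17.45 grip 0.901 F [-0.4 -1.2 -0.2] slide cm [11.25 -0.23 19.23]
twist [-0.11 -2.   -0.31]
[-52.3  48.9  42.5  84.7  31.3  85.7 -30.4]
```

>>> move_arm --commands '[{"twist": [0, -2, -0.3], "slide": [0, 0, 0], "jaw": 0.8}, {"twist": [0, 0, 0], "slide": [4, -0.1, 2.3], "jaw": 0.8}, {"twist": [0, 0, 0], "slide": [4, -0.1, 2.3], "jaw": 0.8}, {"twist": [0, 0, 0], "slide": [3.1, -0.1, 2.3], "jaw": 0.8}, {"twist": [0, 0, 0], "slide": [0, 0, 0], "jaw": 0.8}]'

```text
clock: 17.95
position: [0.6316, -0.0445, 0.1192]
ee_rot: [[0.023, 0.994, -0.104], [0.336, -0.106, -0.936], [-0.942, -0.014, -0.336]]
force: [-0.7, 0.3, -0.1]
grip_width: 0.901
grip_force: 0.0
```

```bash
python3 -c "
from h import *
T=rot(-6,-70);p=np.array([.626,-.148,.08])+T[:,2]*.006
to(p,T)
"
```

```text
pos [ 0.6316 -0.0445  0.1192] t 17.95 grip 0.901 F [-0.7  0.3 -0.1] slide cm [ 0.21  0.6  11.66]
twist [-0.34  0.35  0.71]
```

>>> move_arm --commands '[{"twist": [0, 0, 0.3], "slide": [0, 0.3, 0], "jaw": 0.8}, {"twist": [0, 0, 0], "slide": [0, 0, 2], "jaw": 0.8}, {"twist": [0, 0, 0], "slide": [0, 0, 2], "jaw": 0.8}, {"twist": [0, 0, 0], "slide": [0, 0, 2], "jaw": 0.8}, {"twist": [0, 0, 0], "slide": [0, 0, 0], "jaw": 0.8}]'

```text
clock: 18.45
position: [0.6322, -0.1021, 0.1067]
ee_rot: [[0.04, 0.994, -0.101], [0.335, -0.109, -0.936], [-0.941, 0.003, -0.337]]
force: [-0.5, -0.6, 0.3]
grip_width: 0.9
grip_force: 0.0
```

```bash
python3 -c "
from h import *
T=rot(-6,-70);p=np.array([.626,-.148,.08])+T[:,2]*.006
to(p,T)
"
```

```text
pos [ 0.6322 -0.1021  0.1067] t 18.45 grip 0.9 F [-0.5 -0.6  0.3] slide cm [ 0.95 -0.12  5.86]
twist [-0.15  0.29 -0.27]
```

>>> move_arm --commands '[{"twist": [0, 0, 0], "slide": [0.9, -0.1, 1], "jaw": 0.8}, {"twist": [0, 0, 0], "slide": [0, 0, 2], "jaw": 0.8}, {"twist": [0, 0, 0], "slide": [0, 0, 1.8], "jaw": 0.8}, {"twist": [0, 0, 0], "slide": [0, 0, 1], "jaw": 0.8}, {"twist": [0, 0, 0], "slide": [0, 0, 0], "jaw": 0.8}]'

```text
clock: 18.95
position: [0.6255, -0.1513, 0.0754]
ee_rot: [[0.036, 0.994, -0.1], [0.336, -0.106, -0.936], [-0.941, 0.0, -0.338]]
force: [0.7, -0.1, 0.5]
grip_width: 0.898
grip_force: 0.0
```

>>> move_arm --commands '[{"twist": [0, 0, 0], "slide": [0, 0, 0], "jaw": 0.4}, {"twist": [0, 0, 0], "slide": [0, 0, 0], "jaw": 0.25}, {"twist": [0, 0, 0], "slide": [0, 0, 0], "jaw": -1}, {"twist": [0, 0, 0], "slide": [0, 0, 0], "jaw": -1}, {"twist": [0, 0, 0], "slide": [0, 0, 0], "jaw": -1}]'

```text
clock: 19.45
position: [0.6263, -0.15, 0.0754]
ee_rot: [[0.036, 0.995, -0.097], [0.337, -0.103, -0.936], [-0.941, 0.001, -0.339]]
force: [0.8, 0.1, 1.0]
grip_width: 0.635
grip_force: 64.4
```

>>> move_arm --commands '[{"twist": [0, 0, 0], "slide": [-1.9, 0, -0.7], "jaw": -1}, {"twist": [0, 0, 0], "slide": [-3.8, 0, -1.35], "jaw": -1}, {"twist": [0, 0, 0], "slide": [-3.8, 0, -1.35], "jaw": -1}, {"twist": [0, 0, 0], "slide": [-3.8, 0, -1.35], "jaw": -1}, {"twist": [0, 8, 0], "slide": [-1.5, 0, 0], "jaw": -1}]'

```text
clock: 19.95
position: [0.6261, -0.152, 0.2286]
ee_rot: [[0.043, 0.995, -0.089], [0.467, -0.098, -0.879], [-0.883, -0.004, -0.469]]
force: [0.7, 0.4, -1.4]
grip_width: 0.636
grip_force: 64.3
```

>>> move_arm --commands '[{"twist": [0, 8, 0], "slide": [0, 0, 0], "jaw": -1}, {"twist": [0, 8, 0], "slide": [0, 0, 0], "jaw": -1}, {"twist": [0, 8, 0], "slide": [0, 0, 0], "jaw": -1}, {"twist": [0, 8, 0], "slide": [0, 0, 0], "jaw": -1}, {"twist": [0, 8, 0], "slide": [0, 0, 0], "jaw": -1}]'

```text
clock: 20.45
position: [0.6249, -0.1555, 0.2312]
ee_rot: [[0.097, 0.995, -0.038], [0.923, -0.104, -0.37], [-0.372, 0.001, -0.928]]
force: [-0.2, -1.2, -2.3]
grip_width: 0.633
grip_force: 64.2
```

>>> move_arm --commands '[{"twist": [0, 8, 0], "slide": [0, 0, 0], "jaw": -1}, {"twist": [0, 8, 0], "slide": [0, 0, 0], "jaw": -1}, {"twist": [0, 8, 0], "slide": [0, 0, 0], "jaw": -1}, {"twist": [0, 8, 0], "slide": [0, 0, 0], "jaw": -1}, {"twist": [0, 8, 0], "slide": [0, 0, 0], "jaw": -1}]'

```text
clock: 20.95
position: [0.6248, -0.1566, 0.2314]
ee_rot: [[0.1, 0.994, 0.034], [0.945, -0.105, 0.309], [0.311, 0.002, -0.95]]
force: [0.0, 0.5, -2.6]
grip_width: 0.629
grip_force: 64.2
```

```bash
python3 -c "
from h import *
c=rot(-6,-70).T@(np.array([.626,-.148,.07])-np.array([.6263,-.150,.0754]));print(c)
T=rot(-9,20);p=np.array([.625,.25,.068])-T@c
to(p+[0,0,.1],T)
print(np.round(ctrl.observe()['joint_pos'],1))
"
```

```text
[ 5.74390794e-03 -5.07413495e-04  7.28638906e-06]
pos [ 0.6248 -0.1566  0.2314] t 20.95 grip 0.629 F [ 0.   0.5 -2.6] slide cm [35.88 -4.25 18.62]
twist [-0.88  1.87  2.81]
[  3.3  26.7  22.9  87.1 -28.2  75.9  27.3]
```

>>> move_arm --commands '[{"twist": [-0.9, 1.9, 2.8], "slide": [0, 0, 0], "jaw": -1}, {"twist": [0, 0, 0], "slide": [3.4, -0.4, 1.4], "jaw": -1}, {"twist": [0, 0, 0], "slide": [4, -0.4, 1.7], "jaw": -1}, {"twist": [0, 0, 0], "slide": [4, -0.4, 1.7], "jaw": -1}, {"twist": [0, 0, 0], "slide": [4, -0.4, 1.7], "jaw": -1}]'

```text
clock: 21.45
position: [0.6344, 0.0123, 0.2205]
ee_rot: [[0.148, 0.988, 0.051], [0.93, -0.157, 0.333], [0.337, -0.002, -0.942]]
force: [0.2, 1.1, -1.2]
grip_width: 0.633
grip_force: 64.2
```

>>> move_arm --commands '[{"twist": [0, 0, 0], "slide": [4, -0.4, 1.7], "jaw": -1}, {"twist": [0, 0, 0], "slide": [4, -0.4, 1.7], "jaw": -1}, {"twist": [0, 0, 0], "slide": [4, -0.4, 1.7], "jaw": -1}, {"twist": [0, 0, 0], "slide": [4, -0.4, 1.7], "jaw": -1}, {"twist": [0, 0, 0], "slide": [3, -0.4, 1.2], "jaw": -1}]'

```text
clock: 21.95
position: [0.646, 0.221, 0.2091]
ee_rot: [[0.145, 0.988, 0.049], [0.93, -0.153, 0.334], [0.337, -0.003, -0.941]]
force: [0.4, 0.2, -0.6]
grip_width: 0.637
grip_force: 64.2
```

```bash
python3 -c "
from h import *
c=rot(-6,-70).T@(np.array([.626,-.148,.07])-np.array([.6263,-.150,.0754]))
T=rot(-9,20);p=np.array([.625,.25,.068])-T@c
to(p+[0,0,.06],T);to(p,T)
f=grab('side');cv2.imwrite('pics/s5.png',cv2.resize(f['img'][100:300,140:380],None,fx=3,fy=3,interpolation=cv2.INTER_CUBIC))
"
```

```text
pos [0.646  0.221  0.2091] t 21.95 grip 0.637 F [ 0.4  0.2 -0.6] slide cm [-0.92 -2.45  8.5 ]
twist [-0.24  0.28  0.12]
pos [0.646  0.221  0.2091] t 21.95 grip 0.637 F [ 0.4  0.2 -0.6] slide cm [-2.95 -2.43 14.15]
twist [-0.24  0.28  0.12]
```

View pics/s5.png

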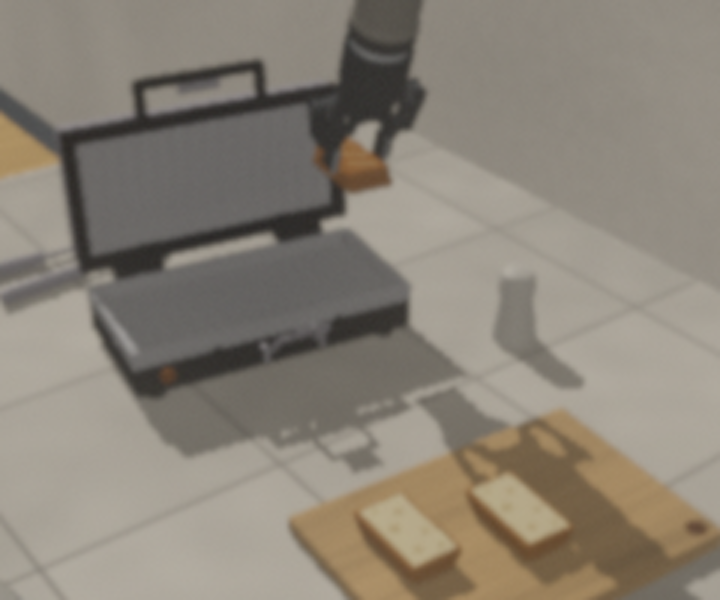

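>>> move_arm --commands '[{"twist": [0, 0, 0], "slide": [-0.4, -1.2, 3.5], "jaw": -1}, {"twist": [0, 0, 0], "slide": [-0.5, -1.2, 4], "jaw": -1}, {"twist": [0, 0, 0], "slide": [-0.7, 0, 2], "jaw": -1}, {"twist": [0, 0, 0], "slide": [-0.7, 0, 2], "jaw": -1}, {"twist": [0, 0, 0], "slide": [0, 0, 0], "jaw": -1}]'

```text
clock: 22.5
position: [0.623, 0.237, 0.0899]
ee_rot: [[0.149, 0.988, 0.044], [0.931, -0.156, 0.331], [0.333, -0.008, -0.943]]
force: [0.2, 1.2, 0.5]
grip_width: 0.632
grip_force: 64.1
```

```bash
python3 -c "
from h import *
c=rot(-6,-70).T@(np.array([.626,-.148,.07])-np.array([.6263,-.150,.0754]))
T=rot(-9,20);p=np.array([.625,.25,.068])-T@c
to(p,T)
"
```

```text
pos [0.623  0.237  0.0899] t 22.5 grip 0.632 F [0.2 1.2 0.5] slide cm [-0.07  0.07  2.51]
twist [-0.46  0.53 -0.11]
```

>>> move_arm --commands '[{"twist": [0, 0.5, 0], "slide": [-0.1, 0, 1], "jaw": -1}, {"twist": [0, 0, 0], "slide": [0, 0, 0.7], "jaw": -1}, {"twist": [0, 0, 0], "slide": [-0.1, 0, 0.4], "jaw": -1}, {"twist": [0, 0, 0], "slide": [-0.1, 0, 0.2], "jaw": -1}, {"twist": [0, 0, 0], "slide": [0, 0, 0], "jaw": -1}]'

```text
clock: 23.0
position: [0.6272, 0.2433, 0.0715]
ee_rot: [[0.146, 0.988, 0.053], [0.927, -0.156, 0.341], [0.345, -0.001, -0.938]]
force: [-0.4, 0.0, -1.2]
grip_width: 0.634
grip_force: 64.2
```

>>> move_arm --commands '[{"twist": [0, 0, 0], "slide": [-0.1, 0, 0.3], "jaw": -1}, {"twist": [0, 0, 0], "slide": [0, 0, 0], "jaw": -1}, {"twist": [0, 0, 0], "slide": [-0.06, 0, 0.18], "jaw": -1}, {"twist": [0, 0, 0], "slide": [0, 0, 0], "jaw": -1}, {"twist": [0, 0, 0], "slide": [0, 0, 0], "jaw": -1}]'

```text
clock: 23.5
position: [0.6275, 0.2436, 0.0681]
ee_rot: [[0.146, 0.988, 0.054], [0.927, -0.155, 0.343], [0.347, -0.0, -0.938]]
force: [-3.6, -2.1, 7.7]
grip_width: 0.634
grip_force: 65.1
```

>>> move_arm --commands '[{"twist": [0, 0, 0], "slide": [0, 0, 0], "jaw": 0.6}, {"twist": [0, 0, 0], "slide": [0, 0, 0], "jaw": 0.7}, {"twist": [0, 0, 0], "slide": [0, 0, -1.5], "jaw": 0.7}, {"twist": [0, 0, 0], "slide": [0, 0, -3], "jaw": 0.7}, {"twist": [0, 0, 0], "slide": [0, 0, -4.5], "jaw": 0.7}]'

```text
clock: 24.0
position: [0.6203, 0.213, 0.1499]
ee_rot: [[0.146, 0.988, 0.048], [0.928, -0.154, 0.34], [0.344, -0.005, -0.939]]
force: [1.7, 0.4, 0.6]
grip_width: 0.853
grip_force: 0.0
```

>>> move_arm --commands '[{"twist": [0, -8.5, 0], "slide": [0, 0, -4.5], "jaw": 1}, {"twist": [0, -8.5, 0], "slide": [0, 0, 0], "jaw": 1}, {"twist": [0, -8.5, 0], "slide": [-4, 0, 0], "jaw": 1}, {"twist": [0, -8.5, 0], "slide": [-4, 0, 0], "jaw": 1}, {"twist": [0, -6, 0], "slide": [-4, 0, 0], "jaw": 1}]'

```text
clock: 24.5
position: [0.6014, 0.0813, 0.2046]
ee_rot: [[0.143, 0.988, -0.053], [0.929, -0.153, -0.339], [-0.343, -0.001, -0.939]]
force: [0.6, -0.3, -0.7]
grip_width: 0.997
grip_force: 0.0
```

```bash
python3 -c "
from h import *
f=grab('top');slabs(f)
cv2.imwrite('pics/t6.png',cv2.resize(f['img'][150:300,140:390],None,fx=3.2,fy=3.2,interpolation=cv2.INTER_CUBIC))
T=rot(-5,-20);to((.5285,-.20,.12),T)
"
```

```text
slab [ 0.4242 -0.1678] len [np.float64(0.086), np.float64(0.045)] ang 88.5
slab [ 0.516  -0.2231] len [np.float64(0.052), np.float64(0.024)] ang 88.5
pos [0.6008 0.0759 0.2057] t 24.55 grip 0.998 F [-1.2 -2.2 -0. ] slide cm [-23.61  -2.8   17.93]
twist [-1.43  0.42 -3.78]
```

View pics/t6.png

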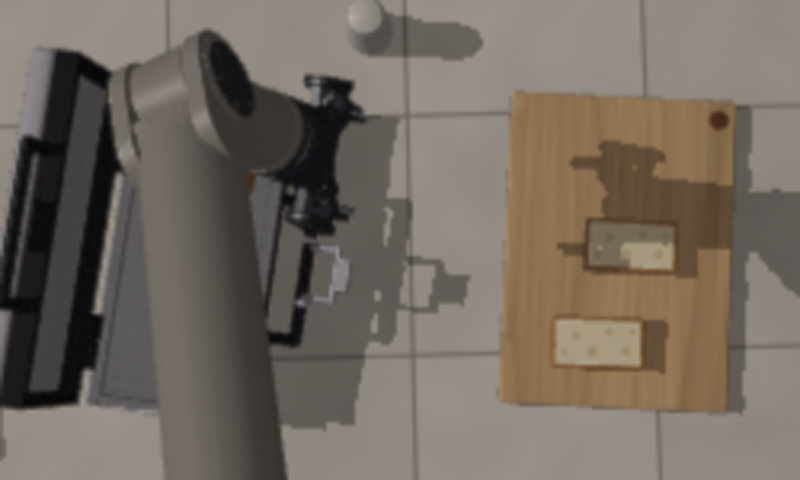

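Halves b and c haven't moved, at (630,245) and (598,343) in the crop. Next is half b.

>>> move_arm --commands '[{"twist": [0, 0, 0], "slide": [-3.4, -0.5, 2], "jaw": 1}, {"twist": [0, 0, 0], "slide": [-3.5, -0.5, 2.8], "jaw": 1}, {"twist": [0, 0, 0], "slide": [-3.5, -0.5, 2.8], "jaw": 1}, {"twist": [0, 0, 0], "slide": [-3.5, -0.5, 2.8], "jaw": 1}, {"twist": [0, 0, 0], "slide": [-3.5, -0.5, 2.8], "jaw": 1}]'

```text
clock: 25.05
position: [0.5441, -0.1232, 0.1391]
ee_rot: [[0.148, 0.988, -0.052], [0.93, -0.156, -0.333], [-0.337, 0.001, -0.941]]
force: [0.4, -0.5, -0.7]
grip_width: 1.001
grip_force: 0.0
```

>>> move_arm --commands '[{"twist": [-1.4, 0.4, -4.2], "slide": [-3.3, -0.5, 2.6], "jaw": 1}, {"twist": [0, 0, 0], "slide": [0, 0, 0], "jaw": 1}, {"twist": [0, 0, 0], "slide": [0, 0, 0], "jaw": 1}, {"twist": [0, 0, 0], "slide": [0, 0, 0], "jaw": 1}, {"twist": [0, 0, 0], "slide": [0, 0, 0], "jaw": 1}]'

```text
clock: 25.55
position: [0.5346, -0.1586, 0.126]
ee_rot: [[0.072, 0.997, -0.026], [0.941, -0.076, -0.33], [-0.331, -0.001, -0.944]]
force: [-0.1, 0.4, 0.4]
grip_width: 1.0
grip_force: 0.0
```

```bash
python3 -c "
from h import *
f=grab('top');slabs(f)
T=rot(-4.5,-20);to((.5285,-.201,.026),T)
"
```

```text
slab [ 0.4242 -0.1661] len [np.float64(0.09), np.float64(0.045)] ang 88.5
slab [ 0.5267 -0.2114] len [np.float64(0.083), np.float64(0.045)] ang 88.5
pos [ 0.5345 -0.1587  0.1259] t 25.6 grip 1.001 F [ 0.3 -0.  -1.3] slide cm [-0.71 -0.27 10.84]
twist [-0.02 -0.65  0.13]
```

>>> move_arm --commands '[{"twist": [0, -0.6, 0], "slide": [-0.7, -0.3, 2.5], "jaw": 1}, {"twist": [0, 0, 0], "slide": [0, 0, 3.5], "jaw": 1}, {"twist": [0, 0, 0], "slide": [0, 0, 2.5], "jaw": 1}, {"twist": [0, 0, 0], "slide": [0, 0, 1.5], "jaw": 1}, {"twist": [0, 0, 0], "slide": [0, 0, 0.7], "jaw": 1}]'

```text
clock: 26.1
position: [0.5263, -0.2023, 0.0258]
ee_rot: [[0.072, 0.997, -0.031], [0.937, -0.078, -0.341], [-0.342, -0.004, -0.94]]
force: [-0.8, 0.0, -0.9]
grip_width: 0.999
grip_force: 0.0
```

>>> move_arm --commands '[{"twist": [0, 0, 0], "slide": [0, 0, 0], "jaw": 1}, {"twist": [0, 0, 0], "slide": [0, 0, 0], "jaw": 0.5}, {"twist": [0, 0, 0], "slide": [0, 0, 0], "jaw": -1}, {"twist": [0, 0, 0], "slide": [0, 0, 0], "jaw": -1}, {"twist": [0, 0, 0], "slide": [0, 0, 0], "jaw": -1}]'

```text
clock: 26.6
position: [0.5282, -0.2022, 0.0284]
ee_rot: [[0.073, 0.997, -0.026], [0.937, -0.078, -0.34], [-0.341, 0.0, -0.94]]
force: [-0.9, 1.7, 6.0]
grip_width: 0.641
grip_force: 64.5
```

>>> move_arm --commands '[{"twist": [0, 0, 0], "slide": [0, 0, 0], "jaw": -1}, {"twist": [0, 0, 0], "slide": [-0.7, 0, -1.9], "jaw": -1}, {"twist": [0, 0, 0], "slide": [-1.4, 0, -3.8], "jaw": -1}, {"twist": [0, 0, 0], "slide": [-1.4, 0, -3.8], "jaw": -1}, {"twist": [0, 0, 0], "slide": [-1.4, 0, -3.8], "jaw": -1}]'

```text
clock: 27.1
position: [0.5264, -0.2032, 0.1704]
ee_rot: [[0.073, 0.997, -0.029], [0.937, -0.079, -0.34], [-0.341, -0.003, -0.94]]
force: [1.0, -0.0, -1.4]
grip_width: 0.639
grip_force: 63.6
```

>>> move_arm --commands '[{"twist": [0, 8.2, 0], "slide": [0, 0.9, 0], "jaw": -1}, {"twist": [0, 8.2, 0], "slide": [0, 0.9, 0], "jaw": -1}, {"twist": [0, 8.2, 0], "slide": [0, 0.9, 0], "jaw": -1}, {"twist": [0, 8.2, 0], "slide": [0, 0.9, 0], "jaw": -1}, {"twist": [0, 8.2, 0], "slide": [0, 0.9, 0], "jaw": -1}]'

```text
clock: 27.6
position: [0.5726, -0.2074, 0.1703]
ee_rot: [[0.073, 0.997, 0.03], [0.929, -0.079, 0.362], [0.363, 0.001, -0.932]]
force: [0.4, 1.1, -1.4]
grip_width: 0.641
grip_force: 63.6
```

>>> move_arm --commands '[{"twist": [0, 8.2, 0], "slide": [0, 0.9, 0], "jaw": -1}, {"twist": [0, 8.2, 0], "slide": [0, 0.9, 0], "jaw": -1}, {"twist": [0, 8.2, 0], "slide": [0, 0.9, 0], "jaw": -1}, {"twist": [0, 8.2, 0], "slide": [0, 0.9, 0], "jaw": -1}, {"twist": [0, 8.2, 0], "slide": [0, 0.9, 0], "jaw": -1}]'

```text
clock: 28.1
position: [0.6168, -0.2121, 0.1689]
ee_rot: [[0.039, 0.997, 0.071], [0.465, -0.08, 0.882], [0.885, -0.001, -0.466]]
force: [0.7, 0.5, -1.1]
grip_width: 0.638
grip_force: 63.7
```

>>> move_arm --commands '[{"twist": [0, 8.2, 0], "slide": [0, 0.9, 0], "jaw": -1}, {"twist": [0, 0, 0], "slide": [0, 0, 0], "jaw": -1}, {"twist": [0, 0, 0], "slide": [0, 0, 0], "jaw": -1}, {"twist": [0, 0, 0], "slide": [0, 0, 0], "jaw": -1}, {"twist": [0, 0, 0], "slide": [0, 0, 0], "jaw": -1}]'

```text
clock: 28.6
position: [0.6264, -0.2105, 0.1716]
ee_rot: [[0.025, 0.997, 0.073], [0.341, -0.077, 0.937], [0.94, 0.002, -0.342]]
force: [0.1, 0.4, 0.4]
grip_width: 0.638
grip_force: 63.7
```

```bash
python3 -c "
from h import *
c=rot(-4.5,-20).T@(np.array([.527,-.208,.033])-np.array([.5282,-.2022,.0284]));print(c)
T=rot(-6,70);to(np.array([.625,-.15,.070])-T@c,T)
print(np.round(ctrl.observe()['joint_pos'],1))
"
```

```text
[-0.00709518 -0.00074124 -0.00231278]
pos [ 0.6264 -0.2105  0.1716] t 28.6 grip 0.638 F [0.1 0.4 0.4] slide cm [-6.78 -0.53  9.36]
twist [-1.45 -0.03  0.64]
[ 33.8  53.2   7.6  74.1 -57.3 105.3  49.6]
```

>>> move_arm --commands '[{"twist": [-1.4, 0, 0.6], "slide": [-1.5, -0.1, 2.5], "jaw": -1}, {"twist": [0, 0, 0], "slide": [-1.5, -0.2, 2.5], "jaw": -1}, {"twist": [0, 0, 0], "slide": [-1.5, -0.2, 2.5], "jaw": -1}, {"twist": [0, 0, 0], "slide": [-1, 0, 1.5], "jaw": -1}, {"twist": [0, 0, 0], "slide": [0, 0, 0], "jaw": -1}]'

```text
clock: 29.1
position: [0.6267, -0.142, 0.0864]
ee_rot: [[0.039, 0.995, 0.094], [0.335, -0.102, 0.937], [0.941, -0.005, -0.337]]
force: [-0.2, 0.6, -0.7]
grip_width: 0.638
grip_force: 63.7
```

>>> move_arm --commands '[{"twist": [0, 0, 0], "slide": [-0.5, 0, 0.18], "jaw": -1}, {"twist": [0, 0, 0], "slide": [-0.3, 0, 0.1], "jaw": -1}, {"twist": [0, 0, 0], "slide": [0, 0, 0], "jaw": -1}, {"twist": [0, 0, 0], "slide": [0, 0, 0], "jaw": -1}, {"twist": [0, 0, 0], "slide": [0, 0, 0], "jaw": -1}]'

```text
clock: 29.6
position: [0.6269, -0.1456, 0.0783]
ee_rot: [[0.039, 0.994, 0.099], [0.337, -0.106, 0.936], [0.941, -0.003, -0.339]]
force: [-0.3, 0.1, -0.5]
grip_width: 0.641
grip_force: 63.7
```

```bash
python3 -c "
from h import *
c=np.array([-.0071,-.0007,-.0023])
T=rot(-6,70);to(np.array([.625,-.15,.070])-T@c,T)
"
```

```text
pos [ 0.6269 -0.1456  0.0783] t 29.6 grip 0.641 F [-0.3  0.1 -0.5] slide cm [-0.23 -0.08  0.09]
twist [ 0.01 -0.18 -0.2 ]
```

>>> move_arm --commands '[{"twist": [0, 0, 0], "slide": [-0.25, 0, 0.09], "jaw": -1}, {"twist": [0, 0, 0], "slide": [0, 0, 0], "jaw": -1}, {"twist": [0, 0, 0], "slide": [0, 0, 0], "jaw": -1}, {"twist": [0, 0, 0], "slide": [0, 0, 0], "jaw": -1}, {"twist": [0, 0, 0], "slide": [0, 0, 0], "jaw": -1}]'

```text
clock: 30.1
position: [0.6268, -0.145, 0.0753]
ee_rot: [[0.039, 0.994, 0.098], [0.336, -0.105, 0.936], [0.941, -0.004, -0.339]]
force: [-0.3, -0.6, 0.0]
grip_width: 0.638
grip_force: 63.7
```

>>> move_arm --commands '[{"twist": [0, 0, 0], "slide": [-0.12, 0, 0.04], "jaw": -1}, {"twist": [0, 0, 0], "slide": [0, 0, 0], "jaw": -1}, {"twist": [0, 0, 0], "slide": [0, 0, 0], "jaw": -1}, {"twist": [0, 0, 0], "slide": [0, 0, 0], "jaw": -1}, {"twist": [0, 0, 0], "slide": [0, 0, 0], "jaw": -1}]'

```text
clock: 30.6
position: [0.6268, -0.145, 0.0741]
ee_rot: [[0.039, 0.994, 0.098], [0.336, -0.105, 0.936], [0.941, -0.004, -0.339]]
force: [-0.2, 0.6, -1.4]
grip_width: 0.64
grip_force: 63.7
```

>>> move_arm --commands '[{"twist": [0, 0, 0], "slide": [-0.12, 0, 0.04], "jaw": -1}, {"twist": [0, 0, 0], "slide": [0, 0, 0], "jaw": -1}, {"twist": [0, 0, 0], "slide": [0, 0, 0], "jaw": -1}, {"twist": [0, 0, 0], "slide": [0, 0, 0], "jaw": -1}, {"twist": [0, 0, 0], "slide": [0, 0, 0], "jaw": -1}]'

```text
clock: 31.1
position: [0.6269, -0.1451, 0.0734]
ee_rot: [[0.039, 0.994, 0.098], [0.336, -0.105, 0.936], [0.941, -0.003, -0.338]]
force: [-0.0, -0.3, 5.1]
grip_width: 0.64
grip_force: 63.9
```

>>> move_arm --commands '[{"twist": [0, 0, 0], "slide": [-0.1, 0, 0.03], "jaw": -1}, {"twist": [0, 0, 0], "slide": [0, 0, 0], "jaw": -1}, {"twist": [0, 0, 0], "slide": [0, 0, 0], "jaw": -1}, {"twist": [0, 0, 0], "slide": [0, 0, 0], "jaw": -1}, {"twist": [0, 0, 0], "slide": [0, 0, 0], "jaw": -1}]'

```text
clock: 31.6
position: [0.6268, -0.1451, 0.0734]
ee_rot: [[0.038, 0.995, 0.098], [0.334, -0.105, 0.937], [0.942, -0.003, -0.336]]
force: [-0.6, -1.6, 7.3]
grip_width: 0.642
grip_force: 64.2
```

>>> move_arm --commands '[{"twist": [0, 0, 0], "slide": [0, 0, 0], "jaw": 0.6}, {"twist": [0, 0, 0], "slide": [0, 0, 0], "jaw": 0.8}, {"twist": [0, 0, 0], "slide": [0, 0, 0], "jaw": 0.8}, {"twist": [0, 0, 0], "slide": [0, 0, -1], "jaw": 0.8}, {"twist": [0, 0, 0], "slide": [0, 0, -2], "jaw": 0.8}]'

```text
clock: 32.1
position: [0.6237, -0.1723, 0.082]
ee_rot: [[0.04, 0.995, 0.095], [0.335, -0.103, 0.937], [0.942, -0.005, -0.337]]
force: [0.5, -0.2, 0.2]
grip_width: 0.901
grip_force: 0.0
```

>>> move_arm --commands '[{"twist": [0, 0, 0], "slide": [0, 0, -3], "jaw": 0.8}, {"twist": [0, 0, 0], "slide": [0, 0, -3], "jaw": 0.8}, {"twist": [0, 0, 0], "slide": [4, 0, -2], "jaw": 0.8}, {"twist": [0, 0, 0], "slide": [4.5, 0, -1.5], "jaw": 0.8}, {"twist": [0, 0, 0], "slide": [4.5, 0, -1.5], "jaw": 0.8}]'

```text
clock: 32.6
position: [0.6175, -0.2351, 0.243]
ee_rot: [[0.041, 0.994, 0.1], [0.338, -0.108, 0.935], [0.94, -0.005, -0.34]]
force: [0.3, 0.5, -0.4]
grip_width: 0.902
grip_force: 0.0
```

>>> move_arm --commands '[{"twist": [0, -8.5, 0], "slide": [0, 0, -1], "jaw": 0.8}, {"twist": [0, -8.5, 0], "slide": [0, 0, -1], "jaw": 0.8}, {"twist": [0, -8.5, 0], "slide": [0, 0, 0], "jaw": 0.8}, {"twist": [0, -8.5, 0], "slide": [0, 0, 0], "jaw": 0.8}, {"twist": [0, -8.5, 0], "slide": [0, 0, 0], "jaw": 0.8}]'

```text
clock: 33.1
position: [0.616, -0.2541, 0.2517]
ee_rot: [[0.098, 0.994, 0.049], [0.884, -0.109, 0.455], [0.458, -0.001, -0.889]]
force: [0.4, 1.6, -0.1]
grip_width: 0.899
grip_force: 0.0
```

>>> move_arm --commands '[{"twist": [0, -8.5, 0], "slide": [0, 0, 0], "jaw": 0.8}, {"twist": [0, -8.5, 0], "slide": [0, 0, 0], "jaw": 0.8}, {"twist": [0, -8.5, 0], "slide": [0, 0, 0], "jaw": 0.8}, {"twist": [0, -2, 0], "slide": [3, 0, 0], "jaw": 0.8}, {"twist": [0, 0, 0], "slide": [4.5, 0, 0], "jaw": 0.8}]'

```text
clock: 33.6
position: [0.6241, -0.1775, 0.2527]
ee_rot: [[0.11, 0.994, -0.002], [0.994, -0.11, 0.001], [0.001, -0.002, -1.0]]
force: [1.0, -0.5, 0.6]
grip_width: 0.901
grip_force: 0.0
```

>>> move_arm --commands '[{"twist": [0, 0, 0], "slide": [4.5, 0, 0], "jaw": 0.8}, {"twist": [0, 0, 0], "slide": [4.5, 0, 0], "jaw": 0.8}, {"twist": [0, 0, 0], "slide": [4.5, 0, 0], "jaw": 0.8}, {"twist": [0, -8.5, 0], "slide": [2, 0, 0], "jaw": 0.8}, {"twist": [0, -8.5, 0], "slide": [0, 0, 0], "jaw": 0.8}]'

```text
clock: 34.1
position: [0.642, -0.02, 0.2537]
ee_rot: [[0.1, 0.994, -0.03], [0.951, -0.105, -0.29], [-0.291, 0.0, -0.957]]
force: [0.5, 0.0, -0.7]
grip_width: 0.898
grip_force: 0.0
```

>>> move_arm --commands '[{"twist": [0, -8.5, 0], "slide": [0, 0, 0], "jaw": 0.8}, {"twist": [0, -8.5, 0], "slide": [0, 0, 0], "jaw": 0.8}, {"twist": [0, -8.5, 0], "slide": [0, 0, 0], "jaw": 0.8}, {"twist": [0, -8.5, 0], "slide": [0, 0, 0], "jaw": 0.8}, {"twist": [0, -8.5, 0], "slide": [0, 0, 0], "jaw": 0.8}]'

```text
clock: 34.6
position: [0.6417, -0.0215, 0.2533]
ee_rot: [[0.054, 0.994, -0.091], [0.504, -0.106, -0.857], [-0.862, 0.0, -0.507]]
force: [0.0, -0.5, -1.7]
grip_width: 0.904
grip_force: 0.0
```

>>> move_arm --commands '[{"twist": [0, -8.5, 0], "slide": [0, 0, 0], "jaw": 0.8}, {"twist": [0, -2, 0], "slide": [0, 0, 0], "jaw": 0.8}, {"twist": [0, 0, 0], "slide": [0, 0, 0], "jaw": 0.8}, {"twist": [0, 0, 0], "slide": [0, 0, 0], "jaw": 0.8}, {"twist": [0, 0, 0], "slide": [0, 0, 0], "jaw": 0.8}]'

```text
clock: 35.1
position: [0.6409, -0.024, 0.2541]
ee_rot: [[0.038, 0.994, -0.102], [0.346, -0.109, -0.932], [-0.938, 0.0, -0.348]]
force: [0.8, -0.0, 0.1]
grip_width: 0.901
grip_force: 0.0
```

```bash
python3 -c "
from h import *
T=rot(-6,-70);p=np.array([.6256,-.149,.08])+T[:,2]*.006
to(p-T[:,2]*.10,T)
f=grab('side');cv2.imwrite('pics/s7.png',cv2.resize(f['img'][130:330,180:400],None,fx=2.7,fy=2.7,interpolation=cv2.INTER_CUBIC))
slabs(grab('top'))
"
```

```text
pos [ 0.6409 -0.024   0.2541] t 35.1 grip 0.901 F [ 0.8 -0.   0.1] slide cm [12.   -0.2   8.46]
twist [-0.22 -0.35 -0.09]
slab [ 0.4243 -0.161 ] len [np.float64(0.079), np.float64(0.045)] ang 88.5
```

View pics/s7.png

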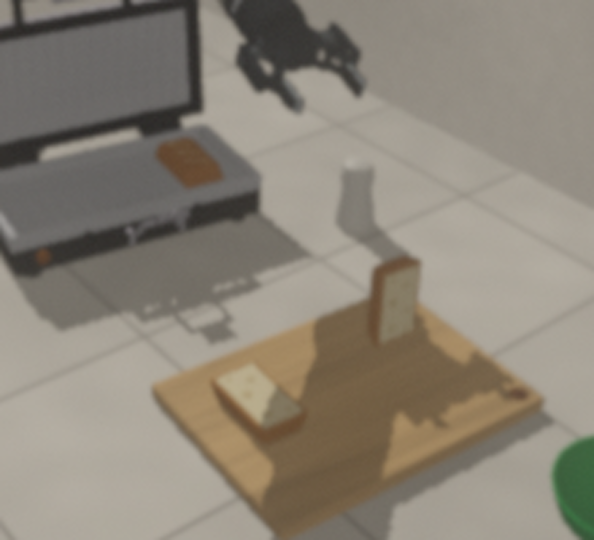

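Half a lies crust up on the plate at (188,162) in the crop, and half b stands at (395,300) on the board. Now I'll regrasp b.

>>> move_arm --commands '[{"twist": [0, 0, 0], "slide": [4, -0.1, 2.5], "jaw": 0.8}, {"twist": [0, 0, 0], "slide": [4, -0.1, 2.5], "jaw": 0.8}, {"twist": [0, 0, 0], "slide": [4, 0, 2.5], "jaw": 0.8}, {"twist": [0, 0, 0], "slide": [0, 0, 0], "jaw": 0.8}, {"twist": [0, 0, 0], "slide": [0, 0, 0], "jaw": 0.8}]'

```text
clock: 35.7
position: [0.6353, -0.0509, 0.1147]
ee_rot: [[0.033, 0.994, -0.101], [0.342, -0.106, -0.934], [-0.939, -0.003, -0.344]]
force: [-0.2, -0.2, 0.8]
grip_width: 0.904
grip_force: 0.0
```

```bash
python3 -c "
from h import *
T=rot(-6,-70);p=np.array([.6256,-.149,.08])+T[:,2]*.006
to(p,T)
"
```

```text
pos [ 0.6353 -0.0509  0.1147] t 35.7 grip 0.904 F [-0.2 -0.2  0.8] slide cm [-0.13  0.08 11.05]
twist [-0.14 -0.13  0.15]
```

>>> move_arm --commands '[{"twist": [0, 0, 0], "slide": [0.1, 0, 3], "jaw": 0.8}, {"twist": [0, 0, 0], "slide": [0, 0, 3], "jaw": 0.8}, {"twist": [0, 0, 0], "slide": [0, 0, 2], "jaw": 0.8}, {"twist": [0, 0, 0], "slide": [0, 0, 1], "jaw": 0.8}, {"twist": [0, 0, 0], "slide": [0, 0, 0], "jaw": 0.8}]'

```text
clock: 36.2
position: [0.6267, -0.135, 0.0836]
ee_rot: [[0.036, 0.994, -0.101], [0.344, -0.107, -0.933], [-0.938, -0.001, -0.346]]
force: [-0.1, 0.3, 0.0]
grip_width: 0.897
grip_force: 0.0
```

```bash
python3 -c "
from h import *
T=rot(-6,-70);p=np.array([.6256,-.149,.08])+T[:,2]*.006
to(p,T)
"
```

```text
pos [ 0.6267 -0.135   0.0836] t 36.2 grip 0.897 F [-0.1  0.3  0. ] slide cm [-0.15  0.04  2.04]
twist [-0.14 -0.21 -0.02]
```

>>> move_arm --commands '[{"twist": [0, 0, 0], "slide": [0, 0, 1], "jaw": 0.8}, {"twist": [0, 0, 0], "slide": [0, 0, 0.9], "jaw": 0.8}, {"twist": [0, 0, 0], "slide": [0, 0, 0], "jaw": 0.8}, {"twist": [0, 0, 0], "slide": [0, 0, 0], "jaw": 0.4}, {"twist": [0, 0, 0], "slide": [0, 0, 0], "jaw": 0.25}]'

```text
clock: 36.7
position: [0.6245, -0.1511, 0.0745]
ee_rot: [[0.033, 0.995, -0.099], [0.344, -0.104, -0.933], [-0.938, -0.004, -0.345]]
force: [0.8, -0.6, -0.6]
grip_width: 0.636
grip_force: 58.5
```

>>> move_arm --commands '[{"twist": [0, 0, 0], "slide": [0, 0, 0], "jaw": -1}, {"twist": [0, 0, 0], "slide": [0, 0, 0], "jaw": -1}, {"twist": [0, 0, 0], "slide": [0, 0, 0], "jaw": -1}, {"twist": [0, 0, 0], "slide": [0, 0, 0], "jaw": -1}, {"twist": [0, 0, 0], "slide": [0, 0, 0], "jaw": -1}]'

```text
clock: 37.2
position: [0.6244, -0.1514, 0.0746]
ee_rot: [[0.033, 0.995, -0.099], [0.344, -0.105, -0.933], [-0.938, -0.003, -0.345]]
force: [0.7, 2.1, 3.0]
grip_width: 0.632
grip_force: 63.7
```

>>> move_arm --commands '[{"twist": [0, 0, 0], "slide": [-1.9, 0, -0.7], "jaw": -1}, {"twist": [0, 0, 0], "slide": [-3.8, 0, -1.35], "jaw": -1}, {"twist": [0, 0, 0], "slide": [-3.8, 0, -1.35], "jaw": -1}, {"twist": [0, 0, 0], "slide": [-3.8, 0, -1.35], "jaw": -1}, {"twist": [0, 8, 0], "slide": [-1.5, -0.9, 0], "jaw": -1}]'

```text
clock: 37.7
position: [0.6165, -0.1537, 0.2279]
ee_rot: [[0.041, 0.995, -0.09], [0.474, -0.099, -0.875], [-0.88, -0.007, -0.475]]
force: [-0.2, 0.1, -1.6]
grip_width: 0.635
grip_force: 63.5
```

>>> move_arm --commands '[{"twist": [0, 8.2, 0], "slide": [0, -0.9, 0], "jaw": -1}, {"twist": [0, 8.2, 0], "slide": [0, -0.9, 0], "jaw": -1}, {"twist": [0, 8.2, 0], "slide": [0, -0.9, 0], "jaw": -1}, {"twist": [0, 8.2, 0], "slide": [0, -0.9, 0], "jaw": -1}, {"twist": [0, 8.2, 0], "slide": [0, -0.9, 0], "jaw": -1}]'

```text
clock: 38.2
position: [0.5697, -0.1521, 0.2303]
ee_rot: [[0.097, 0.994, -0.039], [0.932, -0.105, -0.346], [-0.349, -0.003, -0.937]]
force: [-0.1, -1.1, -1.2]
grip_width: 0.632
grip_force: 63.5
```

>>> move_arm --commands '[{"twist": [0, 8.2, 0], "slide": [0, -0.9, 0], "jaw": -1}, {"twist": [0, 8.2, 0], "slide": [0, -0.9, 0], "jaw": -1}, {"twist": [0, 8.2, 0], "slide": [0, -0.9, 0], "jaw": -1}, {"twist": [0, 8.2, 0], "slide": [0, -0.9, 0], "jaw": -1}, {"twist": [0, 8.2, 2.5], "slide": [0, 0, 0], "jaw": -1}]'

```text
clock: 38.7
position: [0.5333, -0.1495, 0.231]
ee_rot: [[0.145, 0.989, 0.039], [0.925, -0.15, 0.349], [0.351, -0.015, -0.936]]
force: [-0.5, -0.3, -1.5]
grip_width: 0.633
grip_force: 63.5
```

```bash
python3 -c "
from h import *
c=rot(-6,-70).T@(np.array([.6256,-.149,.07])-np.array([.6256,-.1527,.077]));print(c)
T=rot(-9,20);p=np.array([.5265,.265,.068])-T@c;print(p)
to(p+[0,0,.1],T)
"
```

```text
[ 0.00783639 -0.00038676 -0.00106368]
[0.52578695 0.25802568 0.06432027]
pos [ 0.5333 -0.1495  0.231 ] t 38.7 grip 0.633 F [-0.5 -0.3 -1.5] slide cm [35.25 -6.73 20.44]
twist [-0.93 -0.55  0.08]
```

>>> move_arm --commands '[{"twist": [-0.9, -0.5, 0], "slide": [3.5, -0.7, 1], "jaw": -1}, {"twist": [0, 0, 0], "slide": [3.9, -0.75, 1.8], "jaw": -1}, {"twist": [0, 0, 0], "slide": [3.9, -0.75, 1.8], "jaw": -1}, {"twist": [0, 0, 0], "slide": [3.9, -0.75, 1.8], "jaw": -1}, {"twist": [0, 0, 0], "slide": [3.9, -0.75, 1.8], "jaw": -1}]'

```text
clock: 39.2
position: [0.5282, 0.0628, 0.2168]
ee_rot: [[0.146, 0.988, 0.049], [0.93, -0.154, 0.333], [0.337, -0.003, -0.942]]
force: [1.4, -0.5, -0.9]
grip_width: 0.636
grip_force: 63.5
```

>>> move_arm --commands '[{"twist": [0, 0, 0], "slide": [3.9, -0.75, 1.8], "jaw": -1}, {"twist": [0, 0, 0], "slide": [3.9, -0.75, 1.8], "jaw": -1}, {"twist": [0, 0, 0], "slide": [3.9, -0.75, 1.8], "jaw": -1}, {"twist": [0, 0, 0], "slide": [3.9, -0.75, 1.8], "jaw": -1}, {"twist": [0, 0, 0], "slide": [0, 0, 0], "jaw": -1}]'

```text
clock: 39.7
position: [0.5221, 0.2429, 0.2013]
ee_rot: [[0.135, 0.99, 0.043], [0.931, -0.141, 0.336], [0.339, -0.005, -0.941]]
force: [0.5, 0.2, -0.9]
grip_width: 0.636
grip_force: 63.5
```

```bash
python3 -c "
from h import *
T=rot(-9,20);p=np.array([.526,.259,.067])
to(p+[0,0,.03],T)
"
```

```text
pos [0.5221 0.2429 0.2013] t 39.7 grip 0.636 F [ 0.5  0.2 -0.9] slide cm [-1.98  0.21 10.37]
twist [-0.58  0.21  0.71]
```

>>> move_arm --commands '[{"twist": [-0.5, 0.2, 0.6], "slide": [-0.6, 0.2, 3.4], "jaw": -1}, {"twist": [0, 0, 0], "slide": [-0.7, 0, 3.5], "jaw": -1}, {"twist": [0, 0, 0], "slide": [-0.7, 0, 3.4], "jaw": -1}, {"twist": [0, 0, 0], "slide": [0, 0, 0], "jaw": -1}, {"twist": [0, 0, 0], "slide": [0, 0, 0], "jaw": -1}]'

```text
clock: 40.2
position: [0.5302, 0.2501, 0.0985]
ee_rot: [[0.155, 0.986, 0.058], [0.928, -0.166, 0.334], [0.339, 0.002, -0.941]]
force: [0.0, 0.8, -0.4]
grip_width: 0.635
grip_force: 63.7
```

```bash
python3 -c "
from h import *
T=rot(-9,20);p=np.array([.526,.259,.069])
to(p,T)
"
```

```text
pos [0.5302 0.2501 0.0985] t 40.2 grip 0.635 F [ 0.   0.8 -0.4] slide cm [-0.24 -0.56  3.05]
twist [ 0.3   0.18 -0.48]
```

>>> move_arm --commands '[{"twist": [0.2, 0.1, -0.5], "slide": [-0.2, -0.4, 1.2], "jaw": -1}, {"twist": [0, 0, 0], "slide": [-0.1, 0, 0.8], "jaw": -1}, {"twist": [0, 0, 0], "slide": [-0.1, 0, 0.5], "jaw": -1}, {"twist": [0, 0, 0], "slide": [-0.1, 0, 0.3], "jaw": -1}, {"twist": [0, 0, 0], "slide": [0, 0, 0], "jaw": -1}]'

```text
clock: 40.7
position: [0.5272, 0.2565, 0.0704]
ee_rot: [[0.145, 0.988, 0.056], [0.929, -0.156, 0.337], [0.341, 0.003, -0.94]]
force: [0.5, 0.2, -1.7]
grip_width: 0.636
grip_force: 63.8
```

>>> move_arm --commands '[{"twist": [0, 0, 0], "slide": [0, 0, 0.1], "jaw": -1}, {"twist": [0, 0, 0], "slide": [0, 0, 0], "jaw": -1}, {"twist": [0, 0, 0], "slide": [0, 0, 0], "jaw": -1}, {"twist": [0, 0, 0], "slide": [0, 0, 0], "jaw": -1}, {"twist": [0, 0, 0], "slide": [0, 0, 0], "jaw": -1}]'

```text
clock: 41.2
position: [0.5275, 0.2569, 0.0699]
ee_rot: [[0.145, 0.988, 0.056], [0.929, -0.156, 0.337], [0.342, 0.003, -0.94]]
force: [-0.2, -0.0, -1.5]
grip_width: 0.638
grip_force: 63.8
```

>>> move_arm --commands '[{"twist": [0, 0, 0], "slide": [-0.06, 0, 0.18], "jaw": -1}, {"twist": [0, 0, 0], "slide": [0, 0, 0], "jaw": -1}, {"twist": [0, 0, 0], "slide": [-0.03, 0, 0.1], "jaw": -1}, {"twist": [0, 0, 0], "slide": [0, 0, 0], "jaw": -1}, {"twist": [0, 0, 0], "slide": [0, 0, 0], "jaw": -1}]'

```text
clock: 41.7
position: [0.5273, 0.2569, 0.0673]
ee_rot: [[0.145, 0.988, 0.056], [0.928, -0.156, 0.338], [0.342, 0.003, -0.94]]
force: [-1.9, -1.8, 5.1]
grip_width: 0.634
grip_force: 64.5
```

>>> move_arm --commands '[{"twist": [0, 0, 0], "slide": [0, 0, 0], "jaw": 0.6}, {"twist": [0, 0, 0], "slide": [0, 0, 0], "jaw": 0.7}, {"twist": [0, 0, 0], "slide": [0, 0, -1.5], "jaw": 0.7}, {"twist": [0, 0, 0], "slide": [0, 0, -3], "jaw": 0.7}, {"twist": [0, 0, 0], "slide": [0, 0, -4.5], "jaw": 0.7}]'

```text
clock: 42.2
position: [0.5206, 0.2263, 0.151]
ee_rot: [[0.145, 0.988, 0.052], [0.929, -0.154, 0.336], [0.34, -0.001, -0.941]]
force: [0.0, 1.1, 0.6]
grip_width: 0.85
grip_force: 0.0
```

>>> move_arm --commands '[{"twist": [0, -8.5, 0], "slide": [0, 0, -4.5], "jaw": 1}, {"twist": [0, -8.5, 0], "slide": [0, 0, 0], "jaw": 1}, {"twist": [0, -8.5, 0], "slide": [-4, -0.5, 0], "jaw": 1}, {"twist": [0, -8.5, 0], "slide": [-4, -0.5, 0], "jaw": 1}, {"twist": [0, -6, 0], "slide": [-4, -0.5, 0], "jaw": 1}]'

```text
clock: 42.7
position: [0.4864, 0.0976, 0.2036]
ee_rot: [[0.144, 0.988, -0.049], [0.929, -0.152, -0.338], [-0.341, 0.003, -0.94]]
force: [0.1, 0.6, 0.5]
grip_width: 1.0
grip_force: 0.0
```

```bash
python3 -c "
from h import *
f=grab('top');slabs(f)
T=rot(-2.5,-20);to(np.array((.4245,-.1595,.026))-T[:,2]*.1,T)
print(np.round(ctrl.observe()['joint_pos'],1))
"
```

```text
pos [0.485  0.0931 0.2043] t 42.75 grip 0.998 F [-1.7 -1.7 -0.2] slide cm [-18.17  -2.44  15.71]
twist [-2.13  0.3  -6.11]
[-44.4  15.3  20.6 106.3  12.4  70.9 -38.1]
```

>>> move_arm --commands '[{"twist": [0, 0, 0], "slide": [-3.4, -0.5, 1.5], "jaw": 1}, {"twist": [0, 0, 0], "slide": [-3.4, -0.5, 1.5], "jaw": 1}, {"twist": [0, 0, 0], "slide": [-3.4, -0.5, 1.5], "jaw": 1}, {"twist": [0, 0, 0], "slide": [-3.4, -0.5, 1.5], "jaw": 1}, {"twist": [-2, 0.3, -6.1], "slide": [-3.4, -0.5, 1.5], "jaw": 1}]'

```text
clock: 43.25
position: [0.4338, -0.0835, 0.1901]
ee_rot: [[0.04, 0.999, -0.012], [0.943, -0.042, -0.331], [-0.332, 0.002, -0.943]]
force: [0.3, -0.4, 0.4]
grip_width: 1.008
grip_force: 0.0
```

```bash
python3 -c "
from h import *
f=grab('top');slabs(f)
T=rot(-2.5,-20);to(np.array((.4245,-.1595,.026))-T[:,2]*.1,T)
g=f['img'][225:280:3,290:370:4].astype(int)
hs=cv2.cvtColor(f['img'],cv2.COLOR_BGR2HSV)[228:280:4,305:350:3]
print(hs[...,2]);print(hs[...,1])
"
```

```text
slab [ 0.4242 -0.1678] len [np.float64(0.086), np.float64(0.045)] ang 88.5
pos [ 0.4282 -0.0905  0.1895] t 43.3 grip 0.999 F [-4.  -5.  -0.8] slide cm [-0.97 -0.03  7.72]
twist [-0.3  -0.47 -0.1 ]
[[136 141 143 139 142 133 135 140 140 143 148 144 140 143 140]
 [133 141 142 139 143 131 136 141 142 144 147 145 142 142 141]
 [ 94 140 142 139 143 130 137 142 143 144 147 145 143 142 141]
 [ 78 136 143 139 143 132 138 141 145 145 145 147 144 142 141]
 [130 137 142 139 143 133 138 140 147 146 144 143 144 141 142]
 [135 136 142 121 123 120 137 136 144 142 138 138 144 141 142]
 [111 136 140 163 165 165 165 164 163 164 164 163  90  96  96]
 [112 139 140 163 165 164 165 165 164 164 164 164  95  98 102]
 [137 137 140 163 162 165 160 157 165 165 154 164  90  98 103]
 [136 136 140 123 127 133 125 126 119 125 135 139  96  99 104]
 [ 68 135 140 144 133 141 133 145 145 147 146 137 147 145 143]
 [ 98 136 140 144 135 141 135 145 147 147 146 136 148 144 143]
 [109 115 121 128 132 137 132 137 143 143 145 136 147 142 143]]
[[111 110 109 110 110 109 110 109 109 109 110 108 109 111 109]
 [107 109 108 110 109 109 111 110 110 110 109 107 110 108 110]
 [ 98 111 110 110 111 110 110 110 111 108 108 107 109 110 107]
 [101 109 109 110 107 110 109 109 109 109 109 109 110 110 109]
 [110 110 110 110 111 111 111 109 108 110 108 109 110 109 110]
 [110 109 111 118 120 121 115 114 112 111 115 113 108 110 110]
 [110 111 111  61  59  60  59  59  61  58  58  61 136 117 114]
 [112 110 113  61  57  61  59  59  59  59  58  59 126 114 115]
 [108 110 113  61  63  57  69  70  59  59  75  59 125 114 116]
 [111 111 111 133 133 117 124 125 120 118 111 101 125 113 115]
 [ 86 110 109 108 111 110 111 109 109 109 108 110 109 111 111]
 [109 111 111 110 110 107 110 109 108 108 110 109 110 108 111]
 [ 54  62  70  76  83  93  95 106 103 105 107 107 109 108 109]]
```

>>> move_arm --commands '[{"twist": [-0.3, -0.4, 0], "slide": [-1, 0, 3.5], "jaw": 1}, {"twist": [0, 0, 0], "slide": [0, 0, 4], "jaw": 1}, {"twist": [0, 0, 0], "slide": [0, 0, 3], "jaw": 1}, {"twist": [0, 0, 0], "slide": [0, 0, 0], "jaw": 1}, {"twist": [0, 0, 0], "slide": [0, 0, 0], "jaw": 1}]'

```text
clock: 43.8
position: [0.4321, -0.1266, 0.0946]
ee_rot: [[0.042, 0.999, -0.01], [0.94, -0.042, -0.339], [-0.339, 0.005, -0.941]]
force: [0.4, 0.6, 0.4]
grip_width: 0.997
grip_force: 0.0
```

```bash
python3 -c "
from h import *
T=rot(-2.5,-20);to(np.array((.4245,-.1595,.027)),T)
print(np.round(ctrl.observe()['joint_pos'],1))
"
```

```text
pos [ 0.4321 -0.1266  0.0946] t 43.8 grip 0.997 F [0.4 0.6 0.4] slide cm [-0.84 -0.65  7.48]
twist [ 0.3  -0.2  -0.04]
[-29.5  14.2  28.8 126.   18.8  44.1 -17.7]
```

>>> move_arm --commands '[{"twist": [0.3, -0.2, 0], "slide": [-0.8, -0.6, 1.5], "jaw": 1}, {"twist": [0, 0, 0], "slide": [0, 0, 2], "jaw": 1}, {"twist": [0, 0, 0], "slide": [0, 0, 2], "jaw": 1}, {"twist": [0, 0, 0], "slide": [0, 0, 1.5], "jaw": 1}, {"twist": [0, 0, 0], "slide": [0, 0, 0.4], "jaw": 1}]'

```text
clock: 44.3
position: [0.4255, -0.1587, 0.0275]
ee_rot: [[0.041, 0.999, -0.014], [0.939, -0.043, -0.341], [-0.342, 0.001, -0.94]]
force: [0.5, 0.9, 0.4]
grip_width: 1.005
grip_force: 0.0
```

>>> move_arm --commands '[{"twist": [0, 0, 0], "slide": [0, 0, 0], "jaw": 1}, {"twist": [0, 0, 0], "slide": [0, 0, 0], "jaw": 0.5}, {"twist": [0, 0, 0], "slide": [0, 0, 0], "jaw": -1}, {"twist": [0, 0, 0], "slide": [0, 0, 0], "jaw": -1}, {"twist": [0, 0, 0], "slide": [0, 0, 0], "jaw": -1}]'

```text
clock: 44.8
position: [0.4254, -0.1585, 0.0281]
ee_rot: [[0.041, 0.999, -0.013], [0.939, -0.043, -0.341], [-0.341, 0.001, -0.94]]
force: [-1.6, 2.6, 10.4]
grip_width: 0.639
grip_force: 62.9
```

>>> move_arm --commands '[{"twist": [0, 0, 0], "slide": [0, 0, 0], "jaw": -1}, {"twist": [0, 0, 0], "slide": [-0.7, 0, -1.9], "jaw": -1}, {"twist": [0, 0, 0], "slide": [-1.4, 0, -3.8], "jaw": -1}, {"twist": [0, 0, 0], "slide": [-1.4, 0, -3.8], "jaw": -1}, {"twist": [0, 0, 0], "slide": [-1.4, 0, -3.8], "jaw": -1}]'

```text
clock: 45.3
position: [0.424, -0.1595, 0.1705]
ee_rot: [[0.041, 0.999, -0.015], [0.939, -0.043, -0.341], [-0.341, -0.0, -0.94]]
force: [0.7, 1.0, -0.9]
grip_width: 0.641
grip_force: 64.0
```

>>> move_arm --commands '[{"twist": [0, 8.2, 0], "slide": [0, 1.8, 0], "jaw": -1}, {"twist": [0, 8.2, 0], "slide": [0, 1.8, 0], "jaw": -1}, {"twist": [0, 8.2, 0], "slide": [0, 1.8, 0], "jaw": -1}, {"twist": [0, 8.2, 0], "slide": [0, 1.8, 0], "jaw": -1}, {"twist": [0, 8.2, 0], "slide": [0, 1.8, 0], "jaw": -1}]'

```text
clock: 45.8
position: [0.5128, -0.1632, 0.1697]
ee_rot: [[0.04, 0.999, 0.016], [0.937, -0.043, 0.346], [0.347, 0.001, -0.938]]
force: [-1.0, 0.7, -0.7]
grip_width: 0.639
grip_force: 64.1
```

>>> move_arm --commands '[{"twist": [0, 8.2, 0], "slide": [0, 1.8, 0], "jaw": -1}, {"twist": [0, 8.2, 0], "slide": [0, 1.8, 0], "jaw": -1}, {"twist": [0, 8.2, 0], "slide": [0, 1.8, 0], "jaw": -1}, {"twist": [0, 8.2, 0], "slide": [0, 1.8, 0], "jaw": -1}, {"twist": [0, 8.2, 0], "slide": [0, 1.8, 0], "jaw": -1}]'

```text
clock: 46.3
position: [0.6018, -0.1684, 0.1683]
ee_rot: [[0.023, 0.999, 0.038], [0.482, -0.045, 0.875], [0.876, -0.002, -0.482]]
force: [0.6, 0.9, -0.7]
grip_width: 0.64
grip_force: 64.2
```

>>> move_arm --commands '[{"twist": [0, 8.2, 0], "slide": [0, 1.8, 0], "jaw": -1}, {"twist": [0, 0, 0], "slide": [0, 0, 0], "jaw": -1}, {"twist": [0, 0, 0], "slide": [0, 0, 0], "jaw": -1}, {"twist": [0, 0, 0], "slide": [0, 0, 0], "jaw": -1}, {"twist": [0, 0, 0], "slide": [0, 0, 0], "jaw": -1}]'

```text
clock: 46.8
position: [0.6194, -0.1675, 0.1705]
ee_rot: [[0.015, 0.999, 0.04], [0.358, -0.043, 0.933], [0.933, 0.0, -0.359]]
force: [0.9, 0.8, -0.1]
grip_width: 0.64
grip_force: 64.2
```

```bash
python3 -c "
from h import *
c=rot(-2.5,-20).T@(np.array([.4242,-.1665,.033])-np.array([.4254,-.1585,.0281]));print(c)
T=rot(-6,70);p=np.array([.625,-.15,.070])-T@c;print(p);to(p+[0,0,.01],T)
print(np.round(ctrl.observe()['joint_pos'],1))
"
```

```text
[-0.00923547 -0.0008499  -0.00185303]
[ 0.62635744 -0.14521568  0.07804473]
pos [ 0.6194 -0.1675  0.1705] t 46.8 grip 0.64 F [ 0.9  0.8 -0.1] slide cm [-6.88  0.59  5.06]
twist [-3.32  1.01  1.26]
[ 26.6  51.4  14.5  78.9 -60.1 105.7  53.2]
```

>>> move_arm --commands '[{"twist": [-3.3, 1, 1.3], "slide": [-1.5, 0.1, 1], "jaw": -1}, {"twist": [0, 0, 0], "slide": [-2, 0.2, 1.5], "jaw": -1}, {"twist": [0, 0, 0], "slide": [-2, 0.2, 1.5], "jaw": -1}, {"twist": [0, 0, 0], "slide": [-1.2, 0, 1], "jaw": -1}, {"twist": [0, 0, 0], "slide": [0, 0, 0], "jaw": -1}]'

```text
clock: 47.3
position: [0.6252, -0.1417, 0.0848]
ee_rot: [[0.043, 0.995, 0.094], [0.334, -0.103, 0.937], [0.941, -0.009, -0.337]]
force: [0.6, -0.0, -1.5]
grip_width: 0.64
grip_force: 64.2
```

>>> move_arm --commands '[{"twist": [0, 0, 0], "slide": [-0.3, 0, 0.1], "jaw": -1}, {"twist": [0, 0, 0], "slide": [-0.2, 0, 0.07], "jaw": -1}, {"twist": [0, 0, 0], "slide": [0, 0, 0], "jaw": -1}, {"twist": [0, 0, 0], "slide": [0, 0, 0], "jaw": -1}, {"twist": [0, 0, 0], "slide": [0, 0, 0], "jaw": -1}]'

```text
clock: 47.8
position: [0.626, -0.145, 0.0827]
ee_rot: [[0.04, 0.994, 0.098], [0.338, -0.106, 0.935], [0.94, -0.004, -0.34]]
force: [0.5, -0.3, -0.3]
grip_width: 0.641
grip_force: 64.2
```

```bash
python3 -c "
from h import *
T=rot(-6,70);to([.6264,-.1452,.078],T)
"
```

```text
pos [ 0.626  -0.145   0.0827] t 47.8 grip 0.641 F [ 0.5 -0.3 -0.3] slide cm [-0.45  0.04  0.15]
twist [-0.   -0.11 -0.25]
```

>>> move_arm --commands '[{"twist": [0, 0, 0], "slide": [-0.3, 0, 0.1], "jaw": -1}, {"twist": [0, 0, 0], "slide": [-0.2, 0, 0.07], "jaw": -1}, {"twist": [0, 0, 0], "slide": [0, 0, 0], "jaw": -1}, {"twist": [0, 0, 0], "slide": [0, 0, 0], "jaw": -1}, {"twist": [0, 0, 0], "slide": [0, 0, 0], "jaw": -1}]'

```text
clock: 48.3
position: [0.6259, -0.1448, 0.0778]
ee_rot: [[0.04, 0.994, 0.098], [0.337, -0.105, 0.936], [0.941, -0.004, -0.339]]
force: [-1.1, -1.1, 4.5]
grip_width: 0.641
grip_force: 64.4
```

>>> move_arm --commands '[{"twist": [0, 0, 0], "slide": [-0.15, 0, 0.05], "jaw": -1}, {"twist": [0, 0, 0], "slide": [0, 0, 0], "jaw": -1}, {"twist": [0, 0, 0], "slide": [0, 0, 0], "jaw": -1}, {"twist": [0, 0, 0], "slide": [0, 0, 0], "jaw": -1}, {"twist": [0, 0, 0], "slide": [0, 0, 0], "jaw": -1}]'

```text
clock: 48.8
position: [0.6258, -0.1448, 0.0777]
ee_rot: [[0.038, 0.994, 0.098], [0.335, -0.105, 0.936], [0.942, -0.003, -0.337]]
force: [-2.6, -2.8, 8.8]
grip_width: 0.64
grip_force: 64.8
```

>>> move_arm --commands '[{"twist": [0, 0, 0], "slide": [0.1, 0, 0], "jaw": 0.6}, {"twist": [0, 0, 0], "slide": [0, 0, 0], "jaw": 0.8}, {"twist": [0, 0, 0], "slide": [0, 0, 0], "jaw": 0.8}, {"twist": [0, 0, 0], "slide": [0, 0, -1], "jaw": 0.8}, {"twist": [0, 0, 0], "slide": [0, 0, -2], "jaw": 0.8}]'

```text
clock: 49.3
position: [0.6228, -0.1715, 0.0864]
ee_rot: [[0.041, 0.995, 0.095], [0.336, -0.103, 0.936], [0.941, -0.006, -0.338]]
force: [0.1, -0.0, -0.9]
grip_width: 0.9
grip_force: 0.0
```

>>> move_arm --commands '[{"twist": [0, 0, 0], "slide": [0, 0, -3], "jaw": 0.8}, {"twist": [0, 0, 0], "slide": [0, 0, -3], "jaw": 0.8}, {"twist": [0, 0, 0], "slide": [4, 0, -2], "jaw": 0.8}, {"twist": [0, 0, 0], "slide": [4.5, 0, -1.5], "jaw": 0.8}, {"twist": [0, 0, 0], "slide": [4.5, 0, -1.5], "jaw": 0.8}]'

```text
clock: 49.8
position: [0.6167, -0.2341, 0.2474]
ee_rot: [[0.043, 0.994, 0.1], [0.339, -0.108, 0.935], [0.94, -0.006, -0.342]]
force: [0.7, -0.2, 0.1]
grip_width: 0.896
grip_force: 0.0
```

>>> move_arm --commands '[{"twist": [0, -8.5, 0], "slide": [0, 0, -1], "jaw": 0.8}, {"twist": [0, -8.5, 0], "slide": [0, 0, -1], "jaw": 0.8}, {"twist": [0, -8.5, 0], "slide": [0, 0, 0], "jaw": 0.8}, {"twist": [0, -8.5, 0], "slide": [0, 0, 0], "jaw": 0.8}, {"twist": [0, -8.5, 0], "slide": [0, 0, 0], "jaw": 0.8}]'

```text
clock: 50.3
position: [0.6151, -0.2532, 0.2563]
ee_rot: [[0.099, 0.994, 0.048], [0.884, -0.11, 0.454], [0.456, -0.002, -0.89]]
force: [0.4, 1.5, -1.0]
grip_width: 0.903
grip_force: 0.0
```

>>> move_arm --commands '[{"twist": [0, -8.5, 0], "slide": [0, 0, 0], "jaw": 0.8}, {"twist": [0, -8.5, 0], "slide": [0, 0, 0], "jaw": 0.8}, {"twist": [0, -8.5, 0], "slide": [0, 0, 0], "jaw": 0.8}, {"twist": [0, -2, 0], "slide": [3, 0, 0], "jaw": 0.8}, {"twist": [0, 0, 0], "slide": [4.5, 0, 0], "jaw": 0.8}]'

```text
clock: 50.8
position: [0.6233, -0.1766, 0.2572]
ee_rot: [[0.11, 0.994, -0.003], [0.994, -0.11, -0.0], [-0.0, -0.003, -1.0]]
force: [1.1, 0.6, -0.1]
grip_width: 0.905
grip_force: 0.0
```

>>> move_arm --commands '[{"twist": [0, 0, 0], "slide": [4.5, 0, 0], "jaw": 0.8}, {"twist": [0, 0, 0], "slide": [4.5, 0, 0], "jaw": 0.8}, {"twist": [0, 0, 0], "slide": [4.5, 0, 0], "jaw": 0.8}, {"twist": [0, -8.5, 0], "slide": [2, 0, 0], "jaw": 0.8}, {"twist": [0, -8.5, 0], "slide": [0, 0, 0], "jaw": 0.8}]'

```text
clock: 51.3
position: [0.6413, -0.0191, 0.2579]
ee_rot: [[0.1, 0.994, -0.032], [0.951, -0.105, -0.291], [-0.293, -0.001, -0.956]]
force: [0.5, 0.6, -1.4]
grip_width: 0.902
grip_force: 0.0
```

>>> move_arm --commands '[{"twist": [0, -8.5, 0], "slide": [0, 0, 0], "jaw": 0.8}, {"twist": [0, -8.5, 0], "slide": [0, 0, 0], "jaw": 0.8}, {"twist": [0, -8.5, 0], "slide": [0, 0, 0], "jaw": 0.8}, {"twist": [0, -8.5, 0], "slide": [0, 0, 0], "jaw": 0.8}, {"twist": [0, -8.5, 0], "slide": [0, 0, 0], "jaw": 0.8}]'

```text
clock: 51.8
position: [0.641, -0.0206, 0.2576]
ee_rot: [[0.053, 0.994, -0.092], [0.503, -0.106, -0.858], [-0.863, -0.001, -0.505]]
force: [0.2, -0.2, -0.4]
grip_width: 0.896
grip_force: 0.0
```

>>> move_arm --commands '[{"twist": [0, -8.5, 0], "slide": [0, 0, 0], "jaw": 0.8}, {"twist": [0, -2, 0], "slide": [0, 0, 0], "jaw": 0.8}, {"twist": [0, 0, 0], "slide": [0, 0, 0], "jaw": 0.8}, {"twist": [0, 0, 0], "slide": [0, 0, 0], "jaw": 0.8}, {"twist": [0, 0, 0], "slide": [0, 0, 0], "jaw": 0.8}]'

```text
clock: 52.3
position: [0.6401, -0.0231, 0.2585]
ee_rot: [[0.037, 0.994, -0.103], [0.345, -0.109, -0.932], [-0.938, -0.001, -0.347]]
force: [-0.1, -0.5, 0.2]
grip_width: 0.901
grip_force: 0.0
```

```bash
python3 -c "
from h import *
T=rot(-6,-70);p=np.array([.6245,-.1497,.08])+T[:,2]*.006
to(p-T[:,2]*.10,T)
f=grab('side');cv2.imwrite('pics/s8.png',cv2.resize(f['img'][130:330,180:400],None,fx=2.7,fy=2.7,interpolation=cv2.INTER_CUBIC))
t=grab('top')
q0=cv2.imread('pics/s7.png');q1=cv2.imread('pics/s8.png')
# standing-slab cut-face blob compared with the previous run
for q in(q0,q1):
    m=cv2.inRange(cv2.cvtColor(q[230:370,340:450],cv2.COLOR_BGR2HSV),(0,0,125),(40,85,255))
    n,l,s,ce=cv2.connectedComponentsWithStats(m);k=1+np.argsort(-s[1:,4])[:2];print(s[k].tolist(),ce[k])
"
```

```text
pos [ 0.6401 -0.0231  0.2585] t 52.3 grip 0.901 F [-0.1 -0.5  0.2] slide cm [12.37 -0.2   8.75]
twist [-0.27 -0.28 -0.04]
[[39, 0, 71, 111, 5660], [0, 0, 45, 82, 2456]] [[76.84664311 49.64010601]
 [16.12703583 38.42060261]]
[[0, 0, 110, 99, 7669]] [[57.7180858  39.25035859]]
```

```bash
python3 -c "
import cv2
a=cv2.imread('pics/s7.png');b=cv2.imread('pics/s8.png')
r=cv2.matchTemplate(b,a[250:350,365:425],cv2.TM_CCOEFF_NORMED);print(cv2.minMaxLoc(r),'expect (365,250)')
"
```

```text
(-0.5422098636627197, 0.527271568775177, (498, 434), (366, 249)) expect (365,250)
```

>>> move_arm --commands '[{"twist": [0, 0, 0], "slide": [4.1, -0.1, 2.6], "jaw": 0.8}, {"twist": [0, 0, 0], "slide": [4.1, -0.1, 2.6], "jaw": 0.8}, {"twist": [0, 0, 0], "slide": [4.1, 0, 2.6], "jaw": 0.8}, {"twist": [0, 0, 0], "slide": [0, 0, 0], "jaw": 0.8}, {"twist": [0, 0, 0], "slide": [0, 0, 0], "jaw": 0.8}]'

```text
clock: 52.9
position: [0.6344, -0.0519, 0.1154]
ee_rot: [[0.032, 0.994, -0.101], [0.341, -0.106, -0.934], [-0.939, -0.004, -0.343]]
force: [0.0, -0.9, 0.5]
grip_width: 0.896
grip_force: 0.0
```

```bash
python3 -c "
from h import *
T=rot(-6,-70);p=np.array([.6245,-.1497,.08])+T[:,2]*.006
to(p,T)
"
```

```text
pos [ 0.6344 -0.0519  0.1154] t 52.9 grip 0.896 F [ 0.  -0.9  0.5] slide cm [-0.04  0.07 11.05]
twist [-0.17 -0.05  0.19]
```

View pics/s8.png

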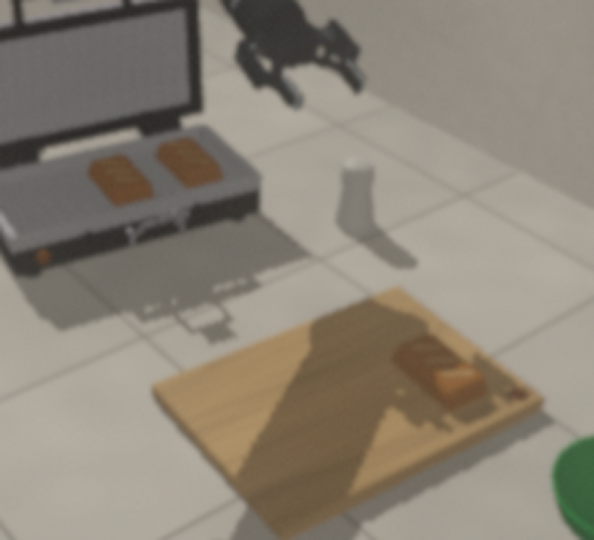

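Half c toppled over by itself and now lies crust up on the board at (440,370) in the crop, so it is already turned over. I can pick it straight from above. I'll back off and locate it.

>>> move_arm --commands '[{"twist": [0, 0, 0], "slide": [-4.1, 0, -2.6], "jaw": 1}, {"twist": [0, 0, 0], "slide": [-4.1, 0, -2.6], "jaw": 1}, {"twist": [0, 8.5, 0], "slide": [-4.1, 0, -2.6], "jaw": 1}, {"twist": [0, 8.5, 0], "slide": [0, 0, 0], "jaw": 1}, {"twist": [0, 8.5, 0], "slide": [0, 0, 0], "jaw": 1}]'

```text
clock: 53.4
position: [0.6401, -0.0203, 0.2629]
ee_rot: [[0.079, 0.995, -0.068], [0.717, -0.104, -0.689], [-0.693, 0.005, -0.721]]
force: [-0.8, -0.0, -0.9]
grip_width: 1.002
grip_force: 0.0
```

>>> move_arm --commands '[{"twist": [0, 8.5, 0], "slide": [0, 0, 0], "jaw": 1}, {"twist": [0, 8.5, 0], "slide": [0, 0, 0], "jaw": 1}, {"twist": [0, 8.5, 0], "slide": [0, 0, 0], "jaw": 1}, {"twist": [0, 8.5, 0], "slide": [0, 0, 0], "jaw": 1}, {"twist": [0, 8.5, 0], "slide": [0, 0, 0], "jaw": 1}]'

```text
clock: 53.9
position: [0.6389, -0.0225, 0.2624]
ee_rot: [[0.106, 0.994, 0.002], [0.994, -0.106, -0.026], [-0.026, 0.005, -1.0]]
force: [0.2, -0.6, -1.6]
grip_width: 0.997
grip_force: 0.0
```

```bash
python3 -c "
from h import *
f=load('side')
for p in [(.625,-.213,.046),(.597,-.163,.046),(.653,-.163,.046),(.597,-.263,.046),(.653,-.263,.046)]: print(((proj(f,p)-[180,130])*2.7).round())
t=grab('top');T=rot(-6,0);to((.625,-.21,.03),T)
for p in [(.597,-.163,.046),(.653,-.163,.046),(.653,-.263,.046),(.597,-.263,.046)]: print(((proj(t,p)-[290,170])*6).round())
cv2.imwrite('pics/t9.png',cv2.resize(t['img'][170:270,290:390],None,fx=6,fy=6,interpolation=cv2.INTER_CUBIC))
"
```

```text
[430. 343.]
[380. 330.]
[416. 312.]
[445. 377.]
[481. 356.]
pos [ 0.6377 -0.0321  0.2635] t 53.95 grip 1.0 F [-1.6 -7.1  1.4] slide cm [-17.19   0.71  23.82]
twist [ 0.33  1.53 -0.82]
[200. 220.]
[197. 125.]
[369. 120.]
[373. 216.]
```

View pics/t9.png

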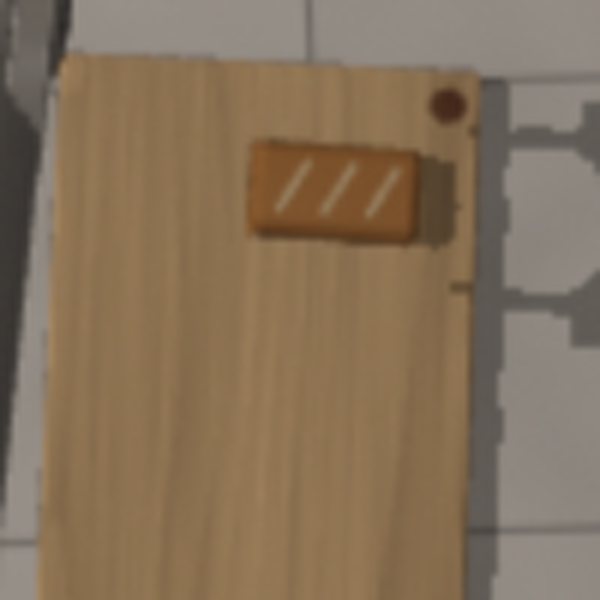

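The slab lies crust up, with corners at about (250,140), (420,150), (413,243) and (250,236) in the crop.

```bash
python3 -c "
from h import *
t=load('top')
P=np.array([onz(t,u/6+290,v/6+170,.042)[:2] for u,v in [(250,140),(421,150),(414,243),(250,237)]])
l=(P[0]+P[3]-P[1]-P[2])/2;a=np.degrees(np.arctan2(l[1],l[0]));print(P.mean(0),np.linalg.norm(l),np.linalg.norm((P[0]+P[1]-P[2]-P[3])/2),a)
c=P.mean(0);T=rot(a-90,0);to((c[0],c[1],.13),T);to((c[0],c[1],.0255),T)
"
```

```text
[ 0.61166862 -0.24166229] 0.09738970286296303 0.05571477996947885 85.70671692224145
pos [ 0.6377 -0.0321  0.2635] t 53.95 grip 1.0 F [-1.6 -7.1  1.4] slide cm [-20.76  -0.18  13.91]
twist [ 0.31  1.53 -2.53]
pos [ 0.6377 -0.0321  0.2635] t 53.95 grip 1.0 F [-1.6 -7.1  1.4] slide cm [-20.48  -0.24  24.36]
twist [ 0.31  1.53 -2.53]
```

>>> move_arm --commands '[{"twist": [0.3, 1.5, -2.5], "slide": [-3, 0, 0], "jaw": 1}, {"twist": [0, 0, 0], "slide": [-4, 0, 2.5], "jaw": 1}, {"twist": [0, 0, 0], "slide": [-4, 0, 2.8], "jaw": 1}, {"twist": [0, 0, 0], "slide": [-4, 0, 2.8], "jaw": 1}, {"twist": [0, 0, 0], "slide": [-4, 0, 2.8], "jaw": 1}]'

```text
clock: 54.45
position: [0.6239, -0.2136, 0.152]
ee_rot: [[0.061, 0.998, -0.007], [0.998, -0.061, -0.009], [-0.009, -0.007, -1.0]]
force: [0.6, 0.7, 0.4]
grip_width: 0.996
grip_force: 0.0
```

>>> move_arm --commands '[{"twist": [0, 0, 0], "slide": [-1.5, 0, 2], "jaw": 1}, {"twist": [0, 0, 0], "slide": [0, 0, 0], "jaw": 1}, {"twist": [0, 0, 0], "slide": [0, 0, 0], "jaw": 1}, {"twist": [0, 0, 0], "slide": [0, 0, 0], "jaw": 1}, {"twist": [0, 0, 0], "slide": [0, 0, 0], "jaw": 1}]'

```text
clock: 54.95
position: [0.624, -0.2244, 0.131]
ee_rot: [[0.059, 0.998, -0.008], [0.998, -0.059, -0.006], [-0.006, -0.008, -1.0]]
force: [0.8, 0.4, -0.7]
grip_width: 1.0
grip_force: 0.0
```

```bash
python3 -c "
from h import *
T=rot(-4.3,0);to((.6117,-.2417,.0265),T)
"
```

```text
pos [ 0.624  -0.2244  0.131 ] t 54.95 grip 1.0 F [ 0.8  0.4 -0.7] slide cm [-1.74 -1.04 10.47]
twist [-0.44  0.36  0.9 ]
```

>>> move_arm --commands '[{"twist": [-0.4, 0.3, 0.9], "slide": [-1.7, -1, 2], "jaw": 1}, {"twist": [0, 0, 0], "slide": [0, 0, 3.5], "jaw": 1}, {"twist": [0, 0, 0], "slide": [0, 0, 2.5], "jaw": 1}, {"twist": [0, 0, 0], "slide": [0, 0, 1.5], "jaw": 1}, {"twist": [0, 0, 0], "slide": [0, 0, 1], "jaw": 1}]'

```text
clock: 55.45
position: [0.6112, -0.2414, 0.0236]
ee_rot: [[0.076, 0.997, -0.004], [0.997, -0.076, -0.0], [-0.001, -0.004, -1.0]]
force: [-0.2, 0.2, -0.5]
grip_width: 1.0
grip_force: 0.0
```

>>> move_arm --commands '[{"twist": [0, 0, 0], "slide": [0, 0, 0], "jaw": 1}, {"twist": [0, 0, 0], "slide": [0, 0, 0], "jaw": 0.5}, {"twist": [0, 0, 0], "slide": [0, 0, 0], "jaw": -1}, {"twist": [0, 0, 0], "slide": [0, 0, 0], "jaw": -1}, {"twist": [0, 0, 0], "slide": [0, 0, 0], "jaw": -1}]'

```text
clock: 55.95
position: [0.6123, -0.2432, 0.0261]
ee_rot: [[0.078, 0.997, -0.001], [0.997, -0.078, -0.002], [-0.002, -0.0, -1.0]]
force: [0.5, 0.0, 7.1]
grip_width: 0.639
grip_force: 66.0
```

>>> move_arm --commands '[{"twist": [0, 0, 0], "slide": [0, 0, 0], "jaw": -1}, {"twist": [0, 0, 0], "slide": [0, 0, -2], "jaw": -1}, {"twist": [0, 0, 0], "slide": [0, 0, -4], "jaw": -1}, {"twist": [0, 0, 0], "slide": [0, 0, -4.5], "jaw": -1}, {"twist": [0, 0, 0], "slide": [0, 0, -4.5], "jaw": -1}]'

```text
clock: 56.45
position: [0.6107, -0.2421, 0.1755]
ee_rot: [[0.078, 0.997, -0.005], [0.997, -0.078, -0.0], [-0.001, -0.005, -1.0]]
force: [0.7, -0.1, 0.2]
grip_width: 0.643
grip_force: 65.2
```

```bash
python3 -c "
from h import *
T=rot(-9,0);to((.428,.28,.19),T)
"
```

```text
pos [ 0.6107 -0.2421  0.1755] t 56.45 grip 0.643 F [ 0.7 -0.1  0.2] slide cm [ 50.62 -22.3   -1.38]
twist [-0.28  0.06  4.52]
```

>>> move_arm --commands '[{"twist": [0, 0, 0], "slide": [2.5, -1.1, -2], "jaw": -1}, {"twist": [0, 0, 0], "slide": [4.1, -1.8, 0], "jaw": -1}, {"twist": [0, 0, 0], "slide": [4.1, -1.8, 0], "jaw": -1}, {"twist": [0, 0, 0], "slide": [4.1, -1.8, 0], "jaw": -1}, {"twist": [0, 0, 0], "slide": [4.1, -1.8, 0], "jaw": -1}]'

```text
clock: 56.95
position: [0.5423, -0.0458, 0.1944]
ee_rot: [[0.078, 0.997, -0.004], [0.997, -0.078, -0.0], [-0.001, -0.004, -1.0]]
force: [-0.5, 0.4, -1.0]
grip_width: 0.635
grip_force: 65.3
```

>>> move_arm --commands '[{"twist": [0, 0, 0], "slide": [4.1, -1.8, 0], "jaw": -1}, {"twist": [0, 0, 0], "slide": [4.1, -1.8, 0], "jaw": -1}, {"twist": [0, 0, 0], "slide": [4.1, -1.8, 0], "jaw": -1}, {"twist": [0, 0, 0], "slide": [4.1, -1.8, 0], "jaw": -1}, {"twist": [0, 0, 0], "slide": [4.1, -1.8, 0], "jaw": -1}]'

```text
clock: 57.45
position: [0.4686, 0.1654, 0.1947]
ee_rot: [[0.078, 0.997, -0.004], [0.997, -0.078, -0.0], [-0.0, -0.004, -1.0]]
force: [-0.1, 0.1, -1.3]
grip_width: 0.639
grip_force: 65.3
```

>>> move_arm --commands '[{"twist": [0, 0, 0], "slide": [4.1, -1.8, 0], "jaw": -1}, {"twist": [0, 0, 0], "slide": [4.1, -1.8, 0], "jaw": -1}, {"twist": [0, 0, 4.5], "slide": [2.5, -1.1, 0], "jaw": -1}, {"twist": [0, 0, 0], "slide": [0, 0, 0], "jaw": -1}, {"twist": [0, 0, 0], "slide": [0, 0, 0], "jaw": -1}]'

```text
clock: 57.95
position: [0.4309, 0.2742, 0.1945]
ee_rot: [[0.154, 0.988, -0.004], [0.988, -0.154, -0.001], [-0.002, -0.004, -1.0]]
force: [0.9, -1.3, -0.5]
grip_width: 0.64
grip_force: 65.2
```

```bash
python3 -c "
from h import *
T=rot(-9,0);to((.428,.278,.061),T)
"
```

```text
pos [0.4309 0.2742 0.1945] t 57.95 grip 0.64 F [ 0.9 -1.3 -0.5] slide cm [ 0.36 -0.3  13.35]
twist [-0.21  0.12  0.13]
```

>>> move_arm --commands '[{"twist": [0, 0, 0], "slide": [0.3, -0.3, 3.5], "jaw": -1}, {"twist": [0, 0, 0], "slide": [0, 0, 4], "jaw": -1}, {"twist": [0, 0, 0], "slide": [0, 0, 3], "jaw": -1}, {"twist": [0, 0, 0], "slide": [0, 0, 1.5], "jaw": -1}, {"twist": [0, 0, 0], "slide": [0, 0, 0], "jaw": -1}]'

```text
clock: 58.45
position: [0.4273, 0.2744, 0.0725]
ee_rot: [[0.159, 0.987, -0.008], [0.987, -0.159, -0.005], [-0.006, -0.007, -1.0]]
force: [0.5, -0.0, -0.2]
grip_width: 0.646
grip_force: 65.3
```

>>> move_arm --commands '[{"twist": [0, 0, 0], "slide": [0, 0, 0.6], "jaw": -1}, {"twist": [0, 0, 0], "slide": [0, 0, 0.3], "jaw": -1}, {"twist": [0, 0, 0], "slide": [0, 0, 0], "jaw": -1}, {"twist": [0, 0, 0], "slide": [0, 0, 0], "jaw": -1}, {"twist": [0, 0, 0], "slide": [0, 0, 0], "jaw": -1}]'

```text
clock: 58.95
position: [0.4285, 0.278, 0.0661]
ee_rot: [[0.156, 0.988, -0.003], [0.988, -0.156, 0.0], [-0.0, -0.003, -1.0]]
force: [0.7, -0.0, -0.1]
grip_width: 0.643
grip_force: 65.3
```

>>> move_arm --commands '[{"twist": [0, 0, 0], "slide": [0, 0, 0.3], "jaw": -1}, {"twist": [0, 0, 0], "slide": [0, 0, 0], "jaw": -1}, {"twist": [0, 0, 0], "slide": [0, 0, 0.1], "jaw": -1}, {"twist": [0, 0, 0], "slide": [0, 0, 0], "jaw": -1}, {"twist": [0, 0, 0], "slide": [0, 0, 0], "jaw": -1}]'

```text
clock: 59.45
position: [0.4281, 0.2777, 0.0615]
ee_rot: [[0.156, 0.988, -0.004], [0.988, -0.156, -0.001], [-0.001, -0.004, -1.0]]
force: [-0.8, 0.0, -0.1]
grip_width: 0.636
grip_force: 65.3
```

>>> move_arm --commands '[{"twist": [0, 0, 0], "slide": [0, 0, 0.1], "jaw": -1}, {"twist": [0, 0, 0], "slide": [0, 0, 0], "jaw": -1}, {"twist": [0, 0, 0], "slide": [0, 0, 0.1], "jaw": -1}, {"twist": [0, 0, 0], "slide": [0, 0, 0], "jaw": -1}, {"twist": [0, 0, 0], "slide": [0, 0, 0], "jaw": -1}]'

```text
clock: 59.95
position: [0.4282, 0.2778, 0.0611]
ee_rot: [[0.156, 0.988, -0.004], [0.988, -0.156, -0.0], [-0.001, -0.004, -1.0]]
force: [-4.0, -2.0, 12.7]
grip_width: 0.64
grip_force: 66.8
```

>>> move_arm --commands '[{"twist": [0, 0, 0], "slide": [0, 0, -0.1], "jaw": 0.6}, {"twist": [0, 0, 0], "slide": [0, 0, 0], "jaw": 0.7}, {"twist": [0, 0, 0], "slide": [0, 0, -1.5], "jaw": 0.7}, {"twist": [0, 0, 0], "slide": [0, 0, -3.5], "jaw": 0.7}, {"twist": [0, 0, 0], "slide": [0, 0, -4.5], "jaw": 0.7}]'

```text
clock: 60.45
position: [0.4271, 0.2767, 0.1547]
ee_rot: [[0.156, 0.988, -0.007], [0.988, -0.156, -0.004], [-0.005, -0.007, -1.0]]
force: [0.1, 0.4, -0.1]
grip_width: 0.85
grip_force: 0.0
```

>>> move_arm --commands '[{"twist": [0, 0, 0], "slide": [-2, 0, -4.5], "jaw": -0.2}, {"twist": [0, 0, 0], "slide": [-2, 0, -4.5], "jaw": -0.2}, {"twist": [0, 0, 0], "slide": [0, 0, -4.5], "jaw": -0.2}, {"twist": [0, 0, 0], "slide": [0, 0, -4.5], "jaw": -0.2}, {"twist": [0, 0, -8.5], "slide": [0, 0, -3], "jaw": -0.2}]'

```text
clock: 60.95
position: [0.4238, 0.2385, 0.3689]
ee_rot: [[0.005, 1.0, -0.001], [1.0, -0.005, 0.002], [0.002, -0.001, -1.0]]
force: [0.5, 1.5, 0.0]
grip_width: 0.4
grip_force: 0.0
```

>>> move_arm --commands '[{"twist": [0, 0, -8.5], "slide": [0, 0, 0], "jaw": -0.2}, {"twist": [0, 0, -8.5], "slide": [0, 0, 0], "jaw": -0.2}, {"twist": [0, 0, -8.5], "slide": [0, 0, 0], "jaw": -0.2}, {"twist": [0, 0, -8.5], "slide": [0, 0, 0], "jaw": -0.2}, {"twist": [0, 0, -8.5], "slide": [0, 0, 0], "jaw": -0.2}]'

```text
clock: 61.45
position: [0.423, 0.2383, 0.3652]
ee_rot: [[-0.674, 0.739, -0.004], [0.739, 0.674, -0.001], [0.002, -0.004, -1.0]]
force: [-0.7, 0.9, -0.0]
grip_width: 0.403
grip_force: 0.0
```

>>> move_arm --commands '[{"twist": [0, 0, -8.5], "slide": [0, 0, 0], "jaw": -0.2}, {"twist": [0, 0, -8.5], "slide": [0, 0, 0], "jaw": -0.2}, {"twist": [0, 0, -8.5], "slide": [0, 0, 0], "jaw": -0.2}, {"twist": [0, 0, -8.5], "slide": [0, 0, 0], "jaw": -0.2}, {"twist": [0, 0, -5], "slide": [0, 0, 0], "jaw": -0.2}]'

```text
clock: 61.95
position: [0.423, 0.2383, 0.3652]
ee_rot: [[-0.988, 0.152, -0.004], [0.152, 0.988, -0.001], [0.004, -0.002, -1.0]]
force: [0.8, -0.8, 0.3]
grip_width: 0.401
grip_force: 0.0
```

```bash
python3 -c "
from h import *
T=rot(81.1,0);to((.5032,.3992,.2745),T)
f=grab('top');cv2.imwrite('pics/t10.png',cv2.resize(f['img'][150:300,140:390],None,fx=3.2,fy=3.2,interpolation=cv2.INTER_CUBIC))
f=grab('side');cv2.imwrite('pics/s10.png',cv2.resize(f['img'][100:300,140:380],None,fx=3,fy=3,interpolation=cv2.INTER_CUBIC))
m=cv2.inRange(cv2.cvtColor(f['img'],cv2.COLOR_BGR2HSV),(3,120,60),(20,255,200))
n,l,s,ce=cv2.connectedComponentsWithStats(m)
for a,c in zip(s,ce):
  if 60<a[4]<3000: print(a.tolist(),c.round(1))
for p in [(.625,.25),(.5265,.265),(.428,.278)]: print(proj(f,(*p,.075)).round(1))
"
```

```text
pos [0.423  0.2383 0.3652] t 61.95 grip 0.401 F [ 0.8 -0.8  0.3] slide cm [-5.52 17.14  9.02]
twist [-0.1  -0.24  0.18]
[239, 183, 21, 15, 152] [249.  190.6]
[214, 189, 21, 16, 195] [224.  196.6]
[187, 195, 21, 17, 198] [196.9 203.4]
[0, 216, 32, 23, 144] [ 19.4 229.2]
[248.7 187.7]
[223.4 194. ]
[197.  200.9]
```

>>> move_arm --commands '[{"twist": [0, 0, 0], "slide": [-1.4, 4.3, 0], "jaw": -0.2}, {"twist": [0, 0, 0], "slide": [-1.4, 4.3, 0], "jaw": -0.2}, {"twist": [0, 0, 0], "slide": [-1.4, 4.3, 0], "jaw": -0.2}, {"twist": [0, 0, 0], "slide": [-1.3, 4.2, 0], "jaw": -0.2}, {"twist": [0, 0, 0], "slide": [0, 0, 3], "jaw": -0.2}]'

```text
clock: 62.55
position: [0.5059, 0.4067, 0.3363]
ee_rot: [[-0.988, 0.152, 0.002], [0.152, 0.988, 0.006], [-0.001, 0.006, -1.0]]
force: [-0.5, 0.8, -0.8]
grip_width: 0.4
grip_force: 0.0
```

>>> move_arm --commands '[{"twist": [0, 0, 0], "slide": [0, 0, 2], "jaw": -0.2}, {"twist": [0, 0, 0], "slide": [0, 0, 1], "jaw": -0.2}, {"twist": [0, 0, 0], "slide": [0, 0, 0], "jaw": -0.2}, {"twist": [0, 0, 0], "slide": [0, 0, 0], "jaw": -0.2}, {"twist": [0, 0, 0], "slide": [0, 0, 0], "jaw": -0.2}]'

```text
clock: 63.05
position: [0.5045, 0.3989, 0.3069]
ee_rot: [[-0.988, 0.157, -0.002], [0.157, 0.988, 0.001], [0.002, 0.001, -1.0]]
force: [0.9, 0.2, 0.2]
grip_width: 0.406
grip_force: 0.0
```

```bash
python3 -c "
from h import *
T=rot(81.1,0);to((.5025,.3992,.2745),T)
"
```

```text
pos [0.5045 0.3989 0.3069] t 63.05 grip 0.406 F [0.9 0.2 0.2] slide cm [ 0.19 -0.    3.24]
twist [ 0.06 -0.12 -0.11]
```

>>> move_arm --commands '[{"twist": [0, 0, 0], "slide": [0, 0, 1.7], "jaw": -0.2}, {"twist": [0, 0, 0], "slide": [0, 0, 1.5], "jaw": -0.2}, {"twist": [0, 0, 0], "slide": [0, 0, 0], "jaw": -1}, {"twist": [0, 0, 0], "slide": [0, 0, 0], "jaw": -1}, {"twist": [0, 0, 0], "slide": [0, 0, 0], "jaw": -1}]'

```text
clock: 63.55
position: [0.5029, 0.3994, 0.2724]
ee_rot: [[-0.988, 0.155, -0.005], [0.155, 0.988, -0.0], [0.005, -0.001, -1.0]]
force: [-1.0, 1.8, -6.9]
grip_width: 0.14
grip_force: 58.4
```

>>> move_arm --commands '[{"twist": [0, 0, 0], "slide": [0, 0, 0], "jaw": -1}, {"twist": [0, 0, 0], "slide": [0, -1.5, -0.15], "jaw": -1}, {"twist": [0, 0, 0], "slide": [0, -1.88, -0.08], "jaw": -1}, {"twist": [0, 0, 0], "slide": [0, -1.88, 0.09], "jaw": -1}, {"twist": [0, 0, 0], "slide": [0, -1.87, 0.25], "jaw": -1}]'

```text
clock: 64.05
position: [0.4916, 0.3316, 0.2732]
ee_rot: [[-0.988, 0.154, -0.004], [0.154, 0.988, 0.006], [0.005, 0.006, -1.0]]
force: [-1.4, 7.7, -7.9]
grip_width: 0.138
grip_force: 58.5
```

>>> move_arm --commands '[{"twist": [0, 0, 0], "slide": [0, -1.84, 0.41], "jaw": -1}, {"twist": [0, 0, 0], "slide": [0, -1.79, 0.57], "jaw": -1}, {"twist": [0, 0, 0], "slide": [0, -1.74, 0.73], "jaw": -1}, {"twist": [0, 0, 0], "slide": [0, -1.67, 0.87], "jaw": -1}, {"twist": [0, 0, 0], "slide": [0, -1.59, 1.02], "jaw": -1}]'

```text
clock: 64.55
position: [0.4774, 0.2463, 0.2382]
ee_rot: [[-0.988, 0.154, -0.005], [0.154, 0.988, 0.007], [0.006, 0.006, -1.0]]
force: [-4.9, 6.8, -0.2]
grip_width: 0.137
grip_force: 60.6
```

>>> move_arm --commands '[{"twist": [0, 0, 0], "slide": [0, -1.49, 1.15], "jaw": -1}, {"twist": [0, 0, 0], "slide": [0, -1.39, 1.28], "jaw": -1}, {"twist": [0, 0, 0], "slide": [0, -1.27, 1.39], "jaw": -1}, {"twist": [0, 0, 0], "slide": [0, -1.14, 1.5], "jaw": -1}, {"twist": [0, 0, 0], "slide": [0, -1.01, 1.59], "jaw": -1}]'

```text
clock: 65.05
position: [0.4671, 0.1828, 0.1683]
ee_rot: [[-0.988, 0.156, -0.007], [0.156, 0.988, 0.004], [0.007, 0.003, -1.0]]
force: [-7.4, 7.2, 1.4]
grip_width: 0.138
grip_force: 59.6
```

```bash
python3 -c "
from h import *
T=rot(81.1,0);to((.4624,.156,.0766),T)
"
```

```text
pos [0.4671 0.1828 0.1683] t 65.05 grip 0.138 F [-7.4  7.2  1.4] slide cm [-0.02 -2.75  9.16]
twist [ 0.19 -0.43 -0.07]
```

>>> move_arm --commands '[{"twist": [0, 0, 0], "slide": [0, -0.86, 1.67], "jaw": -1}, {"twist": [0, 0, 0], "slide": [0, -0.72, 1.74], "jaw": -1}, {"twist": [0, 0, 0], "slide": [0, -0.55, 1.8], "jaw": -1}, {"twist": [0, 0, 0], "slide": [0, -0.38, 1.84], "jaw": -1}, {"twist": [0, 0, 0], "slide": [0, -0.25, 1.5], "jaw": -1}]'

```text
clock: 65.55
position: [0.4634, 0.1559, 0.0824]
ee_rot: [[-0.988, 0.156, -0.006], [0.156, 0.988, 0.004], [0.006, 0.003, -1.0]]
force: [-6.0, 7.9, 3.0]
grip_width: 0.135
grip_force: 58.5
```

>>> move_arm --commands '[{"twist": [0, 0, 0], "slide": [0, 0, 0.3], "jaw": -1}, {"twist": [0, 0, 0], "slide": [0, 0, 0.2], "jaw": -1}, {"twist": [0, 0, 0], "slide": [0, 0, 0], "jaw": -1}, {"twist": [0, 0, 0], "slide": [0, 0, 0], "jaw": -1}, {"twist": [0, 0, 0], "slide": [0, 0, 0], "jaw": -1}]'

```text
clock: 66.05
position: [0.4634, 0.1559, 0.0803]
ee_rot: [[-0.988, 0.155, -0.007], [0.155, 0.988, 0.004], [0.008, 0.003, -1.0]]
force: [-12.1, 2.7, 22.7]
grip_width: 0.138
grip_force: 62.7
```

>>> move_arm --commands '[{"twist": [0, 0, 0], "slide": [0, 0, -0.3], "jaw": -0.25}, {"twist": [0, 0, 0], "slide": [0, 0, 0], "jaw": -0.25}, {"twist": [0, 0, 0], "slide": [0, 0, -1], "jaw": -0.25}, {"twist": [0, 0, 0], "slide": [0, 0, -2], "jaw": -0.25}, {"twist": [0, 0, 0], "slide": [0, 0, -2], "jaw": -0.25}]'

```text
clock: 66.55
position: [0.4647, 0.1526, 0.1307]
ee_rot: [[-0.988, 0.157, -0.004], [0.157, 0.988, -0.002], [0.004, -0.002, -1.0]]
force: [1.0, 0.8, 0.4]
grip_width: 0.372
grip_force: 0.0
```

>>> move_arm --commands '[{"twist": [0, 0, 0], "slide": [0, 0, 0], "jaw": -1}, {"twist": [0, 0, 0], "slide": [0, 0, 0], "jaw": -1}, {"twist": [0, 0, 0], "slide": [0, 0, 1], "jaw": -1}, {"twist": [0, 0, 0], "slide": [0, 0, 1], "jaw": -1}, {"twist": [0, 0, 0], "slide": [0, 0, 0], "jaw": -1}]'

```text
clock: 67.05
position: [0.4623, 0.1525, 0.1072]
ee_rot: [[-0.988, 0.156, -0.009], [0.156, 0.988, -0.003], [0.008, -0.005, -1.0]]
force: [-0.7, -0.7, -0.0]
grip_width: 0.002
grip_force: 0.0
```

```bash
python3 -c "
from h import *
T=rot(81.1,0);to((.463,.156,.10),T)
"
```

```text
pos [0.4623 0.1525 0.1072] t 67.05 grip 0.002 F [-0.7 -0.7 -0. ] slide cm [-0.02  0.36  0.72]
twist [-0.28 -0.47 -0.08]
```

>>> move_arm --commands '[{"twist": [0, 0, 0], "slide": [0, 0.2, 0.4], "jaw": -1}, {"twist": [0, 0, 0], "slide": [0, 0, 0.3], "jaw": -1}, {"twist": [0, 0, 0], "slide": [0, 0, 0.2], "jaw": -1}, {"twist": [0, 0, 0], "slide": [0, 0, 0], "jaw": -1}, {"twist": [0, 0, 0], "slide": [0, 0, 0], "jaw": -1}]'

```text
clock: 67.55
position: [0.4648, 0.1554, 0.1009]
ee_rot: [[-0.988, 0.156, -0.004], [0.156, 0.988, -0.001], [0.004, -0.001, -1.0]]
force: [0.9, -0.1, -0.2]
grip_width: 0.001
grip_force: 0.0
```

>>> move_arm --commands '[{"twist": [0, 0, 0], "slide": [0, 0, 0.2], "jaw": -1}, {"twist": [0, 0, 0], "slide": [0, 0, 0.2], "jaw": -1}, {"twist": [0, 0, 0], "slide": [0, 0, 0], "jaw": -1}, {"twist": [0, 0, 0], "slide": [0, 0, 0], "jaw": -1}, {"twist": [0, 0, 0], "slide": [0, 0, 0], "jaw": -1}]'

```text
clock: 68.05
position: [0.4652, 0.1555, 0.0997]
ee_rot: [[-0.988, 0.156, -0.004], [0.156, 0.988, 0.001], [0.004, 0.0, -1.0]]
force: [-6.5, -1.5, 22.5]
grip_width: -0.003
grip_force: 11.3
```

The lid is down: the bar top is at 0.100 m under 22 N. Next is the clip.

>>> move_arm --commands '[{"twist": [0, 0, 0], "slide": [0, 0, -3], "jaw": -1}, {"twist": [0, 0, 0], "slide": [0, 0, -3.5], "jaw": -1}, {"twist": [0, 0, 0], "slide": [-2, -3.8, 0], "jaw": -1}, {"twist": [0, 0, 0], "slide": [-2.2, -4, 0], "jaw": -1}, {"twist": [0, 0, 0], "slide": [0, 0, 0], "jaw": -1}]'

```text
clock: 68.55
position: [0.4961, 0.0648, 0.1627]
ee_rot: [[-0.986, 0.166, -0.001], [0.166, 0.986, -0.004], [0.0, -0.004, -1.0]]
force: [-0.0, 0.1, 0.3]
grip_width: -0.002
grip_force: 0.0
```

```bash
python3 -c "
from h import *
T=rot(81.1,0);to((.496,.074,.10),T)
t=grab('top')
f=load('side')
"
```

```text
pos [0.4961 0.0648 0.1627] t 68.55 grip -0.002 F [-0.   0.1  0.3] slide cm [0.16 0.93 6.27]
twist [-0.21 -0.02 -0.65]
```

>>> move_arm --commands '[{"twist": [0, 0, 0], "slide": [0, 0, 2.5], "jaw": -1}, {"twist": [0, 0, 0], "slide": [0, 0, 2.5], "jaw": -1}, {"twist": [0, 0, 0], "slide": [0, 0, 1.3], "jaw": -1}, {"twist": [0, 0, 0], "slide": [0, 0, 0], "jaw": -1}, {"twist": [0, 0, 0], "slide": [0, 0, 0], "jaw": -1}]'

```text
clock: 69.1
position: [0.4943, 0.0722, 0.0991]
ee_rot: [[-0.988, 0.155, -0.004], [0.155, 0.988, -0.001], [0.003, -0.001, -1.0]]
force: [-0.5, 0.1, 0.0]
grip_width: 0.005
grip_force: 0.0
```

```bash
python3 -c "
from h import *
T=rot(81.1,0)
for fw,z in((.058,.099),(.042,.107),(.030,.111),(.018,.112),(.008,.111)): to((.5076-.152*fw,.148-.988*fw,z),T)
"
```

```text
pos [0.4943 0.0722 0.0991] t 69.1 grip 0.005 F [-0.5  0.1  0. ] slide cm [-0.16  1.89  0.  ]
twist [-0.07 -0.2  -0.04]
pos [0.4943 0.0722 0.0991] t 69.1 grip 0.005 F [-0.5  0.1  0. ] slide cm [-0.15  3.49 -0.8 ]
twist [-0.07 -0.2  -0.04]
pos [0.4943 0.0722 0.0991] t 69.1 grip 0.005 F [-0.5  0.1  0. ] slide cm [-0.15  4.69 -1.2 ]
twist [-0.07 -0.2  -0.04]
pos [0.4943 0.0722 0.0991] t 69.1 grip 0.005 F [-0.5  0.1  0. ] slide cm [-0.14  5.89 -1.3 ]
twist [-0.07 -0.2  -0.04]
pos [0.4943 0.0722 0.0991] t 69.1 grip 0.005 F [-0.5  0.1  0. ] slide cm [-0.14  6.89 -1.2 ]
twist [-0.07 -0.2  -0.04]
```

>>> move_arm --commands '[{"twist": [0, 0, 0], "slide": [-0.2, 1, 0], "jaw": -1}, {"twist": [0, 0, 0], "slide": [0, 0.9, 0], "jaw": -1}, {"twist": [0, 0, 0], "slide": [0, 0.8, -0.4], "jaw": -1}, {"twist": [0, 0, 0], "slide": [0, 0.8, -0.4], "jaw": -1}, {"twist": [0, 0, 0], "slide": [0, 0, 0], "jaw": -1}]'

```text
clock: 69.6
position: [0.5026, 0.1022, 0.1103]
ee_rot: [[-0.988, 0.157, -0.003], [0.157, 0.988, -0.005], [0.003, -0.006, -1.0]]
force: [-7.5, -11.5, 22.5]
grip_width: -0.003
grip_force: 13.2
```

>>> move_arm --commands '[{"twist": [0, 0, 0], "slide": [0, 0.6, -0.2], "jaw": -1}, {"twist": [0, 0, 0], "slide": [0, 0.6, -0.2], "jaw": -1}, {"twist": [0, 0, 0], "slide": [0, 0.6, -0.1], "jaw": -1}, {"twist": [0, 0, 0], "slide": [0, 0, 0], "jaw": -1}, {"twist": [0, 0, 0], "slide": [0, 0, 0], "jaw": -1}]'

```text
clock: 70.1
position: [0.5064, 0.1232, 0.1181]
ee_rot: [[-0.988, 0.157, -0.002], [0.157, 0.988, 0.001], [0.002, 0.001, -1.0]]
force: [-12.1, -6.8, 39.3]
grip_width: -0.004
grip_force: 20.2
```

```bash
python3 -c "
from h import *
f=grab('side');cv2.imwrite('pics/s11.png',cv2.resize(f['img'][160:250,190:320],None,fx=6,fy=6,interpolation=cv2.INTER_CUBIC))
t=grab('top');to((.5076,.148,.11))
"
```

```text
pos [0.5064 0.1232 0.1181] t 70.2 grip 0.002 F [-12.1  -7.1  39.2] slide cm [0.27 2.46 0.81]
```

>>> move_arm --commands '[{"twist": [0, 0, 0], "slide": [0, 0, -1], "jaw": -1}, {"twist": [0, 0, 0], "slide": [0, 0, -2], "jaw": -1}, {"twist": [0, 0, 0], "slide": [0, -4, -1], "jaw": -1}, {"twist": [0, 0, 0], "slide": [0, -3, 0], "jaw": -1}, {"twist": [0, 0, 0], "slide": [0, 0, 0], "jaw": -1}]'

```text
clock: 70.7
position: [0.4937, 0.051, 0.153]
ee_rot: [[-0.987, 0.162, -0.002], [0.162, 0.987, -0.001], [0.002, -0.002, -1.0]]
force: [-0.3, 0.8, 0.5]
grip_width: 0.002
grip_force: 0.0
```

```bash
python3 -c "
from h import *
to((.496,.07,.08))
t=grab('top');s=grab('side')
a=cv2.resize(t['img'][200:260,205:265],None,fx=6.6,fy=6.6,interpolation=cv2.INTER_CUBIC)
b=cv2.resize(s['img'][165:225,220:280],None,fx=6.6,fy=6.6,interpolation=cv2.INTER_CUBIC)
cv2.imwrite('pics/c12.png',np.hstack([a,b]))
"
```

```text
pos [0.4937 0.051  0.153 ] t 70.7 grip 0.002 F [-0.3  0.8  0.5] slide cm [0.06 1.93 7.3 ]
```

View pics/c12.png

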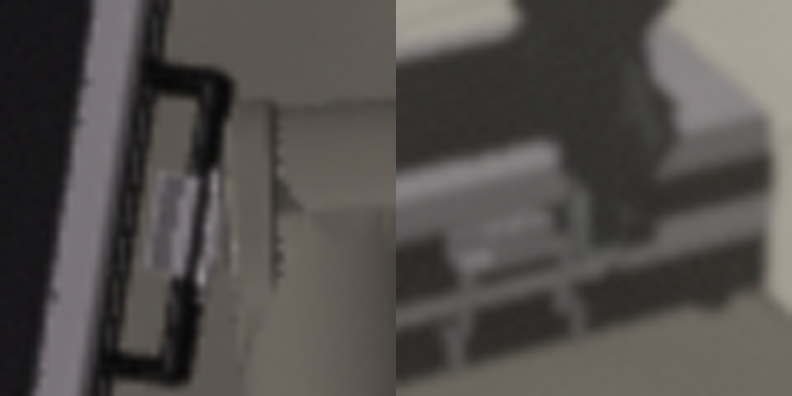

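The clip now stands nearly upright: the tab strip is near (215,225) in the top panel and (510,225) in the side panel. I'll work out its angle.

```bash
python3 -c "
from h import *
t=load('top');s=load('side')
gx=np.array([.154,.988,0]);b=np.array([.5076,.148,.055])
for a in (.65,.5,.4,.3,.2,.1,0,-.1,-.17):
    r=[]
    for L in (.05,.06,.072):
        p=b-gx*L*np.sin(a)+[0,0,L*np.cos(a)]
        r+=[((proj(t,p)-[205,200])*6.6).round().tolist(),((proj(s,p)-[220,165])*6.6+[396,0]).round().tolist()]
    print(a,r)
p=b+[0,0,.038];print('bar',((proj(t,p)-[205,200])*6.6))
i=cv2.imread('pics/c12.png')
print(i[225,140:260:5].mean(1).round().tolist())
print(i[160:320:5,515].mean(1).round().tolist())
"
```

```text
0.65 [[245.0, 232.0], [536.0, 289.0], [256.0, 233.0], [541.0, 281.0], [269.0, 234.0], [547.0, 271.0]]
0.5 [[232.0, 230.0], [530.0, 276.0], [240.0, 231.0], [534.0, 265.0], [250.0, 231.0], [538.0, 252.0]]
0.4 [[223.0, 229.0], [526.0, 268.0], [229.0, 229.0], [529.0, 256.0], [237.0, 229.0], [533.0, 240.0]]
0.3 [[214.0, 228.0], [522.0, 261.0], [218.0, 227.0], [524.0, 247.0], [223.0, 227.0], [527.0, 230.0]]
0.2 [[204.0, 226.0], [518.0, 254.0], [206.0, 226.0], [519.0, 239.0], [209.0, 225.0], [520.0, 220.0]]
0.1 [[194.0, 225.0], [514.0, 248.0], [194.0, 224.0], [514.0, 232.0], [194.0, 223.0], [514.0, 212.0]]
0 [[184.0, 224.0], [509.0, 243.0], [182.0, 223.0], [509.0, 226.0], [180.0, 222.0], [508.0, 205.0]]
-0.1 [[175.0, 222.0], [505.0, 239.0], [171.0, 221.0], [504.0, 221.0], [166.0, 220.0], [502.0, 199.0]]
-0.17 [[168.0, 222.0], [502.0, 237.0], [163.0, 220.0], [500.0, 218.0], [156.0, 219.0], [498.0, 196.0]]
bar [186.60978236 224.79212725]
[74.0, 91.0, 97.0, 100.0, 85.0, 79.0, 82.0, 91.0, 114.0, 124.0, 92.0, 46.0, 43.0, 94.0, 127.0, 112.0, 91.0, 80.0, 89.0, 100.0, 92.0, 90.0, 90.0, 91.0]
[130.0, 130.0, 121.0, 111.0, 103.0, 98.0, 96.0, 95.0, 95.0, 94.0, 97.0, 104.0, 109.0, 111.0, 105.0, 97.0, 93.0, 92.0, 92.0, 89.0, 83.0, 70.0, 63.0, 69.0, 82.0, 91.0, 92.0, 81.0, 64.0, 51.0, 44.0, 42.0]
```

>>> move_arm --commands '[{"twist": [0, 0, 0], "slide": [0, 0, 2.5], "jaw": -1}, {"twist": [0, 0, 0], "slide": [0, 0, 2.2], "jaw": -1}, {"twist": [0, 0, 0], "slide": [0, 1.5, 0], "jaw": -1}, {"twist": [0, 0, 0], "slide": [0, 1, 0], "jaw": -1}, {"twist": [0, 0, 0], "slide": [0, 0, 0], "jaw": -1}]'

```text
clock: 71.3
position: [0.4987, 0.0832, 0.1057]
ee_rot: [[-0.989, 0.151, -0.002], [0.151, 0.989, 0.001], [0.002, 0.001, -1.0]]
force: [-0.7, -0.3, -0.5]
grip_width: 0.001
grip_force: 0.0
```

>>> move_arm --commands '[{"twist": [0, 0, 0], "slide": [0, 0.7, 0], "jaw": -1}, {"twist": [0, 0, 0], "slide": [0, 0, 0], "jaw": -1}, {"twist": [0, 0, 0], "slide": [0, 0.7, 0], "jaw": -1}, {"twist": [0, 0, 0], "slide": [0, 0, 0], "jaw": -1}, {"twist": [0, 0, 0], "slide": [0, 0, 0], "jaw": -1}]'

```text
clock: 71.8
position: [0.4994, 0.0932, 0.1048]
ee_rot: [[-0.988, 0.156, -0.004], [0.156, 0.988, -0.001], [0.004, -0.001, -1.0]]
force: [-0.7, -0.0, -0.6]
grip_width: 0.004
grip_force: 0.0
```

```bash
python3 -c "
from h import *
to((.5076,.148,.105),rot(81.1,0))
"
```

```text
pos [0.4994 0.0932 0.1048] t 71.8 grip 0.004 F [-0.7 -0.  -0.6] slide cm [ 0.05  5.54 -0.03]
twist [-0.08 -0.21 -0.07]
```

>>> move_arm --commands '[{"twist": [0, 0, 0], "slide": [0, 0.6, 0], "jaw": -1}, {"twist": [0, 0, 0], "slide": [0, 0, 0], "jaw": -1}, {"twist": [0, 0, 0], "slide": [0, 0.6, 0], "jaw": -1}, {"twist": [0, 0, 0], "slide": [0, 0, 0], "jaw": -1}, {"twist": [0, 0, 0], "slide": [0, 0, 0], "jaw": -1}]'

```text
clock: 72.3
position: [0.5013, 0.1052, 0.1046]
ee_rot: [[-0.988, 0.155, -0.004], [0.155, 0.988, -0.001], [0.004, -0.001, -1.0]]
force: [-1.2, 0.3, 0.3]
grip_width: -0.001
grip_force: 0.0
```

>>> move_arm --commands '[{"twist": [0, 0, 0], "slide": [0, 0.5, 0], "jaw": -1}, {"twist": [0, 0, 0], "slide": [0, 0, 0], "jaw": -1}, {"twist": [0, 0, 0], "slide": [0, 0.4, 0], "jaw": -1}, {"twist": [0, 0, 0], "slide": [0, 0, 0], "jaw": -1}, {"twist": [0, 0, 0], "slide": [0, 0, 0], "jaw": -1}]'

```text
clock: 72.8
position: [0.5027, 0.114, 0.1046]
ee_rot: [[-0.988, 0.156, -0.004], [0.156, 0.988, -0.001], [0.004, -0.001, -1.0]]
force: [-0.6, -0.6, -0.3]
grip_width: 0.002
grip_force: 0.0
```

>>> move_arm --commands '[{"twist": [0, 0, 0], "slide": [0, 0.4, 0], "jaw": -1}, {"twist": [0, 0, 0], "slide": [0, 0, 0], "jaw": -1}, {"twist": [0, 0, 0], "slide": [0, 0.3, 0], "jaw": -1}, {"twist": [0, 0, 0], "slide": [0, 0, 0], "jaw": -1}, {"twist": [0, 0, 0], "slide": [0, 0, 0], "jaw": -1}]'

```text
clock: 73.3
position: [0.5038, 0.121, 0.1046]
ee_rot: [[-0.988, 0.156, -0.004], [0.156, 0.988, -0.001], [0.004, -0.001, -1.0]]
force: [-0.5, -0.7, -0.0]
grip_width: -0.001
grip_force: 0.0
```

>>> move_arm --commands '[{"twist": [0, 0, 0], "slide": [0, 0.3, -0.1], "jaw": -1}, {"twist": [0, 0, 0], "slide": [0, 0, 0], "jaw": -1}, {"twist": [0, 0, 0], "slide": [0, 0.2, 0], "jaw": -1}, {"twist": [0, 0, 0], "slide": [0, 0, 0], "jaw": -1}, {"twist": [0, 0, 0], "slide": [0, 0, 0], "jaw": -1}]'

```text
clock: 73.8
position: [0.5046, 0.126, 0.1057]
ee_rot: [[-0.988, 0.156, -0.004], [0.156, 0.988, -0.0], [0.004, -0.001, -1.0]]
force: [0.4, 0.4, 0.7]
grip_width: -0.0
grip_force: 0.0
```

>>> move_arm --commands '[{"twist": [0, 0, 0], "slide": [0, 0.3, -0.2], "jaw": -1}, {"twist": [0, 0, 0], "slide": [0, 0, 0], "jaw": -1}, {"twist": [0, 0, 0], "slide": [0, 0.3, -0.2], "jaw": -1}, {"twist": [0, 0, 0], "slide": [0, 0, 0], "jaw": -1}, {"twist": [0, 0, 0], "slide": [0, 0, 0], "jaw": -1}]'

```text
clock: 74.3
position: [0.5057, 0.132, 0.1098]
ee_rot: [[-0.988, 0.156, -0.004], [0.156, 0.988, -0.0], [0.003, -0.001, -1.0]]
force: [0.4, 0.3, 0.4]
grip_width: -0.004
grip_force: 0.0
```

>>> move_arm --commands '[{"twist": [0, 0, 0], "slide": [0, 0.3, 0], "jaw": -1}, {"twist": [0, 0, 0], "slide": [0, 0, 0], "jaw": -1}, {"twist": [0, 0, 0], "slide": [0, 0.2, 0], "jaw": -1}, {"twist": [0, 0, 0], "slide": [0, 0, 0], "jaw": -1}, {"twist": [0, 0, 0], "slide": [0, 0, 0], "jaw": -1}]'

```text
clock: 74.8
position: [0.5062, 0.1369, 0.1096]
ee_rot: [[-0.988, 0.156, -0.004], [0.156, 0.988, -0.001], [0.004, -0.001, -1.0]]
force: [0.1, -0.3, 0.3]
grip_width: 0.001
grip_force: 0.0
```

>>> move_arm --commands '[{"twist": [0, 0, 0], "slide": [0, 0.2, 0], "jaw": -1}, {"twist": [0, 0, 0], "slide": [0, 0, 0], "jaw": -1}, {"twist": [0, 0, 0], "slide": [0, 0.2, 0], "jaw": -1}, {"twist": [0, 0, 0], "slide": [0, 0, 0], "jaw": -1}, {"twist": [0, 0, 0], "slide": [0, 0, 0], "jaw": -1}]'

```text
clock: 75.3
position: [0.5069, 0.1408, 0.1096]
ee_rot: [[-0.988, 0.156, -0.004], [0.156, 0.988, -0.001], [0.004, -0.001, -1.0]]
force: [0.2, -0.3, -0.5]
grip_width: 0.0
grip_force: 0.0
```

>>> move_arm --commands '[{"twist": [0, 0, 0], "slide": [0, 0.2, 0], "jaw": -1}, {"twist": [0, 0, 0], "slide": [0, 0, 0], "jaw": -1}, {"twist": [0, 0, 0], "slide": [0, 0.2, 0], "jaw": -1}, {"twist": [0, 0, 0], "slide": [0, 0, 0], "jaw": -1}, {"twist": [0, 0, 0], "slide": [0, 0, 0], "jaw": -1}]'

```text
clock: 75.8
position: [0.5074, 0.1438, 0.1095]
ee_rot: [[-0.988, 0.156, -0.004], [0.156, 0.988, -0.002], [0.004, -0.002, -1.0]]
force: [-0.7, -2.4, 1.4]
grip_width: -0.001
grip_force: 1.4
```

>>> move_arm --commands '[{"twist": [0, 0, 0], "slide": [0, 0.2, 0], "jaw": -1}, {"twist": [0, 0, 0], "slide": [0, 0, 0], "jaw": -1}, {"twist": [0, 0, 0], "slide": [0, 0, 0], "jaw": -1}, {"twist": [0, 0, 0], "slide": [0, 0, 0], "jaw": -1}, {"twist": [0, 0, 0], "slide": [0, 0, 0], "jaw": -1}]'

```text
clock: 76.3
position: [0.5074, 0.144, 0.1095]
ee_rot: [[-0.988, 0.157, -0.005], [0.157, 0.988, -0.004], [0.005, -0.004, -1.0]]
force: [-1.6, -6.6, 2.5]
grip_width: -0.001
grip_force: 3.3
```

>>> move_arm --commands '[{"twist": [0, 0, 0], "slide": [0, 0.1, 0], "jaw": -1}, {"twist": [0, 0, 0], "slide": [0, 0, 0], "jaw": -1}, {"twist": [0, 0, 0], "slide": [0, 0, 0], "jaw": -1}, {"twist": [0, 0, 0], "slide": [0, 0, 0], "jaw": -1}, {"twist": [0, 0, 0], "slide": [0, 0, 0], "jaw": -1}]'

```text
clock: 76.8
position: [0.5074, 0.1441, 0.1095]
ee_rot: [[-0.987, 0.158, -0.006], [0.158, 0.987, -0.005], [0.005, -0.006, -1.0]]
force: [-1.4, -7.8, 3.0]
grip_width: 0.002
grip_force: 4.2
```

>>> move_arm --commands '[{"twist": [0, 0, 0], "slide": [0, -0.5, 0], "jaw": -1}, {"twist": [0, 0, 0], "slide": [0, -3, 0], "jaw": -1}, {"twist": [0, 0, 0], "slide": [0, -4, -2], "jaw": -1}, {"twist": [0, 0, 0], "slide": [0, -4, -2.5], "jaw": -1}, {"twist": [0, 0, 0], "slide": [0, -4, -2.5], "jaw": -1}]'

```text
clock: 77.3
position: [0.4841, -0.0058, 0.1807]
ee_rot: [[-0.988, 0.155, -0.003], [0.155, 0.988, 0.001], [0.003, 0.0, -1.0]]
force: [0.6, -0.3, -0.0]
grip_width: -0.001
grip_force: 0.0
```

>>> move_arm --commands '[{"twist": [0, 0, 0], "slide": [0, -4, -2.5], "jaw": -1}, {"twist": [0, 0, 0], "slide": [0, -4.5, -2], "jaw": -1}, {"twist": [0, 0, 0], "slide": [0, -4.5, -2], "jaw": -1}, {"twist": [0, 0, 0], "slide": [0, -4.5, 0], "jaw": -1}, {"twist": [0, 0, 0], "slide": [0, -4.5, 0], "jaw": -1}]'

```text
clock: 77.8
position: [0.4511, -0.2237, 0.2464]
ee_rot: [[-0.988, 0.154, 0.001], [0.154, 0.988, 0.0], [-0.001, 0.0, -1.0]]
force: [0.9, -0.6, -0.4]
grip_width: -0.001
grip_force: 0.0
```

```bash
python3 -c "
from h import *
a=cv2.imread('pics/c12.png')
t=grab('top');s=grab('side');np.savez('/tmp/end.npz',t=t['img'],s=s['img'])
f0=t['img'][200:260,205:265].mean(2)
print('top now, rows v=222..246, cols 224..246');print(f0[22:47:2,19:42].round().astype(int))
f1=s['img'][165:225,220:280].mean(2)
print('side now rows 187..217 cols 226..252');print(f1[22:50:1,6:32].round().astype(int))
"
```

```text
top now, rows v=222..246, cols 224..246
[[ 40  38  31  54  84  86  87  87  88  80  35  28  17  10  23  69  87  89
   89  89  89  89  88]
 [ 30  44  31  70  85  87  87  89  91  69  40  22  14  20  50  83  89  90
   89  89  89  89  89]
 [ 25  45  35  83  93 110  96  97 105  69  43  24  13  21  51  80  88  88
   88  88  89  88  88]
 [ 28  29  43  84  97 107 110 108  93  77  74  29  12  24  67  86  87  88
   88  88  87  87  87]
 [ 44  33  66  88 110 119 114  69  67  77  62  22  10  31  82  88  88  88
   88  88  87  88  87]
 [ 41  36  81  89 114 124  90  64  70  76  41  15  11  38  83  87  88  87
   87  87  87  86  87]
 [ 33  42  83  94 108 131  77  62  71  75  31  12  19  55  84  87  87  87
   87  88  88  87  87]
 [ 33  65  86 102 106 124  74  65  73  65  24  11  25  71  85  87  87  88
   87  87  87  87  87]
 [ 30  70  88 107  90  92  86  72  77  51  18  10  35  83  88  88  87  87
   88  87  87  87  88]
 [ 43  83  92 100  86  94 104  76  75  45  13  13  43  83  88  88  88  88
   88  87  88  88  87]
 [ 55  83  86  86  89 101  85  50  26  14  10  27  67  85  87  88  88  88
   89  88  88  8
[... 2591 characters left out ...]
88  88  86
   88  82  71  59  54  49  47  45]
 [ 61  67  71  75  79  84  91  92  93  90  89  89  86  79  72  68  67  75
   85  81  70  60  50  46  44  44]
 [ 81  85  88  90  89  91  90  87  85  80  74  68  64  58  52  49  53  68
   81  84  78  70  58  48  44  46]
 [ 94  93  92  92  90  82  76  69  65  60  54  50  50  47  46  45  48  60
   72  75  76  77  65  51  46  45]
 [ 87  85  86  89  82  70  57  51  49  48  44  46  44  44  45  44  46  50
   56  61  70  78  69  54  47  46]
 [ 71  71  78  86  80  61  46  46  44  46  46  45  44  45  44  45  46  46
   46  52  67  77  69  54  49  50]
 [ 61  71  81  86  79  62  47  45  45  44  45  45  44  44  44  44  45  45
   46  51  66  78  73  62  59  65]]
```

```bash
python3 -c "
from h import *
print(workorder.hand_in())"
```

```text
the job is handed in; nothing more can be done
None
```

I handed the job in: the three halves are cut face down on the lower plate and the lid is pressed shut, but I only confirmed the clip in its catch by a firm stop and pixel positions, because the picture allowance was used up.

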